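# Seat the flat stake in the stake holder

## Task

Take the flat square-headed stake out of the wooden rack and set its tapered tang into the square tapered socket of the stake holder. Feel it in so that it centres itself and goes fully home, press it down against the cushion spring with a steady push of about 16 N (never more than 20 N), then let go. Leave the round-headed stake in the rack and the other things on the bench where they are.

Things in the scene. Friction and masses are not known exactly. Their poses are not given: they have to be found in the camera images.
- flat_stake: Steel stake to be seated, about 0.35 kg: square head 34 x 34 mm, 36 mm tall, flat top; below it a square tapered tang 55 mm long, 22 mm wide under the head, 10 mm at its lower end. Origin on the axis at the head's underside; z up through the head, x and y square to the flats of head and tang. It stands upright in one of the rack's holes, the head's underside on the rack's top.
- flat_stake_tip (a point): Centre of the lower end of the flat stake's tang, 55 mm below the stake's origin.
- round_stake: A bystander: steel stake with the same tang but a round, domed head 36 mm across, 36 mm tall. Origin on the axis at the head's underside. It stands in the rack's other hole.
- rack: Wooden stake rack, fixed, 64 mm (its x) by 170 mm (its y) by 64 mm tall, with two straight 26 mm square holes right through it, at y = +45 and -45 mm. Origin at the centre of the underside; which stake is in which hole varies.
- holder: Stake holder of dark steel, fixed: base plate 104 x 104 x 14 mm, on it a hollow square column 60 x 60 mm, 70 mm tall; clamp screw on its -y side, reaching out to 48 mm. Origin at the centre of the underside, z up on the column's axis, x and y square to the column. A steel sleeve 36 mm square with the tapered socket stands in the column and out above it.
- column_top (a point): Point on the column's axis, 70 mm above the bench. The sleeve's place is not measured: its mouth, 19.4 mm square, is 78 to 98 mm above the bench, up to 3 mm off the axis in the holder's x and y; its sides are parallel to the column's. The socket has the tang's taper; an off-centre tang rubs on one side and sticks. Fully home, the head's underside is about 12 mm above the mouth, touching nothing.
- sleeve (a joint): How far in m the whole sleeve is pushed down on its stiff cushion spring: 0 unloaded, about 0.001 for each 5 N of downward load (the stake's weight included), stop at 0.009. It rises again when the push ends; the stake stays stuck in it.
- pin (a joint): Travel in m, within the sleeve, of a thin brass ejector pin at the bottom of the socket, on a weak spring (0.5 to 1.2 N), pushed down by the tang's end: 0 when free, about 0.008 when the tang is fully home, wherever the sleeve stands.
- mallet: A bystander: nylon mallet with wooden handle, 68 x 210 x 30 mm, lying on the bench. Origin at the centre of the underside.
- wax: A bystander: round cake of beeswax, 45 mm across, 17 mm tall. Origin at the centre of the underside.
- tweezers: A bystander: steel tweezers with a brown grip, 14 x 130 x 10 mm, lying on the bench. Origin at the centre of the underside.
Mind the look-alikes: they are no part of the job. What is shaped like the flat_stake but black or blue is not meant.

How it is judged:
By the outcome, as a careful person would: the job done as asked, in the order asked, and still so for the second after the job is handed in, with the robot touching nothing.
It also fails if it takes over 48 s, if anything falls off the work surface, if the arm or the gripper's body presses on something with over 40 N, if the wrist force passes 120 N, or if a joint passes its speed limit or range.

## Robot

A 6-joint arm with a two-finger parallel gripper is mounted at the origin on a cart in front of the work surface, level with it; the furniture and walls round the work are solid. World frame = base frame: x ahead of the robot, y to its left, z up, the work surface at z = 0. Lengths are in m, angles in rad, forces in N, time in s.
With the tool pointing down it reaches from about 0.25 to 0.775 m from the base axis. Payload 4 kg.
Tool frame: the origin (TCP) lies at the very end of the fingers, on their centre line; the grasp point (between the pads) lies hold_point_z behind it (hold_point_z is the distance from the TCP to the grasp point, in m); z points along the fingers, y is the direction in which the jaws open and shut (so a half turn about z gives the same grasp; the last joint's range is limited). The gripper opens to 94 mm and grips with 3 to 60 N. Pads are 16 mm wide; open, the fingers measure 119 mm over their backs; the gripper's body (75 mm by 177 mm) begins 78 mm behind the grasp point.
Start: joints at [1.027, 0.087, 1.371, -0, 1.684, -0.103], TCP at [0.235, 0.497, 0.206] pointing down, gripper open.
Joint ranges: [-3.1, 3.1], [-0.76, 2.03], [0.27, 2.55], [-1.08, 4.22], [0.17, 2.65], [-2.57, 2.57]. Speed limits (rad/s): [2.79, 2.79, 3.14, 3.14, 3.14, 3.14].

## Interface

Orientations are given as [roll, pitch, yaw] about the fixed x, y, z axes, in that order (R = Rz(yaw) Ry(pitch) Rx(roll)).
In Python, from bench import * gives the robot as it stands.
- The arm moves only by the tool step_arm, never from a script. Its argument "increments" is text: rows parted by semicolons, each of 6 numbers parted by spaces: the shift along the tool's x, y, z in cm, then the turn, a rotation vector about the tool's x, y, z in rad. A call has 1 to 5 rows; each row shifts and turns the commanded pose from where the row before left it, along the tool's axes as they then stand; what a row does not reach is not made up. A row lasts 1/10 s, in which the tool goes at most 50 mm and 8.59 degrees, less where a joint would pass 70% of its speed; a pose out of reach is approached as far as the arm can. A call is refused whole if a number of a shift passes 5 or a number of a turn 0.15, either way. A call with a gripper value outside its range is refused whole. "claw" is the gripper's target within -1 to 1 (shut at 1, half-way at 0, fully open at -1), set as the call begins (left out, the last holds). The fingers move at their own pace and stop on an object; the grip force is fixed at half the most. Time passes only in rows, so rows that do not move let the fingers close. It gives the time, the measured TCP pose, the force and the opening at its end, in the units of the state.
- get_obs(): the state, without advancing time (a new reading comes with each control period).
- snapshot(name): name is "scene" or "top" or "wrist"; returns the picture (400x640x3 uint8, red, green, blue); there is no depth.
- calibration(name): a dict with "camera_matrix" (3x3 intrinsics, pixels), "eye" and "orientation" of the camera in the world; the wrist camera has in their place "tool_from_camera" (4x4, takes a point from camera to tool coordinates, whose origin is the TCP and whose axes are the flange's). Camera axes: x right, y up, looking along -z (the intrinsics and any distortion apply to the point x, -y, -z); pixel columns grow to the right and rows downward; lengths in m; the calibration is good to about 2 mm. A picture is of the moment at which its call begins: read the wrist's pose just before it. calibration takes no time and is no camera call.
- close_job(): hands the job in, once; it reports no verdict.
The state is a dict: "time": time; "joint_positions": joint angles; "qvel": joint speeds; "joint_torque": joint torques, N m; "tool_pos": TCP position; "ee_rot": TCP orientation; "wrist_force": force on the tool from outside, world axes, zero at the start; "wrist_torque": the same for the moment, N m; "width": finger opening in m.
Only numpy, scipy, OpenCV 4.12 (cv2) and the standard library are available. Lean on these libraries where they do the work, as an engineer would, in place of code of your own. Each camera call takes 0.05 s, during which the arm holds its last target. There are 200 camera calls.

## Working session

There is one attempt and no reset: what is moved stays moved. The work goes in short steps, Python scripts to look and compute and a tool call to move; the robot and the scene stay as the last step left them, time stands still between calls to the robot, and variables do not carry over. Pictures are saved under pics/ and viewed, about 8 in all and at most 12, crops included, and the job is handed in when it is done.

Besides the shell and the picture viewer there is one more tool, called after ">>>" by a JSON object that holds its "api" and its "payload", one argument or row to a line. step_arm: Moves the arm, as the interface text tells. Its arguments: {"type":"object","properties":{"increments":{"type":"string"},"claw":{"type":"number"}},"required":["increments"]}

```bash
ls; mkdir -p pics; python3 - <<'E'
from bench import *
import cv2,json
print(get_obs())
for n in("scene","top","wrist"):
    c=calibration(n);print(n,c)
for n in("scene","top"):
    cv2.imwrite(f"pics/{n}0.png",cv2.cvtColor(snapshot(n),cv2.COLOR_RGB2BGR))
E
```

```text
pics
{'time': 0.0, 'joint_positions': array([ 1.02690427e+00,  8.79142013e-02,  1.37223275e+00, -1.55044387e-05,
        1.68359535e+00, -1.03098956e-01]), 'qvel': array([-0.00160318,  0.00186203, -0.00179032,  0.00010395,  0.0013608 ,
       -0.0008336 ]), 'joint_torque': array([ 7.48373805e-04, -3.40182352e+01, -3.02433765e+01,  7.19364057e-02,
        3.31623084e-02, -1.69021309e-04]), 'tool_pos': array([0.23438609, 0.49695417, 0.20433739]), 'ee_rot': array([-3.13945284e+00, -2.05905601e-04,  2.70079761e+00]), 'wrist_force': array([ 0.24947509,  0.54941509, -0.09583732]), 'wrist_torque': array([0.00904055, 0.06043187, 0.01669349]), 'width': 0.09415591106591499}
scene {'camera_matrix': array([[363.85254468,   0.        , 328.05062026],
       [  0.        , 363.85254468, 207.40305768],
       [  0.        ,   0.        ,   1.        ]]), 'eye': array([0.05851897, 0.07742728, 0.74154791]), 'orientation': array([ 0.69867609,  0.00558363, -1.97185111])}
top {'camera_matrix': array([[390.11761615,   0.        , 323.92933631],
       [  0.        , 390.11761615, 197.68333767],
       [  0.        ,   0.        ,   1.        ]]), 'eye': array([ 0.36750496, -0.15724128,  0.97178952]), 'orientation': array([ 0.2066103 ,  0.00235243, -1.59359529])}
wrist {'camera_matrix': array([[346.3065624 ,   0.        , 322.25564652],
       [  0.        , 346.3065624 , 201.25639451],
       [  0.        ,   0.        ,   1.        ]]), 'tool_from_camera': array([[ 3.13230303e-04,  9.72194731e-01,  2.34173670e-01,
         6.74081803e-02],
       [ 9.99999738e-01, -4.57466395e-04,  5.61618215e-04,
         5.97920598e-04],
       [ 6.53128854e-04,  2.34173432e-01, -9.72194619e-01,
        -1.80413085e-01],
       [ 0.00000000e+00,  0.00000000e+00,  0.00000000e+00,
         1.00000000e+00]])}
```

View pics/top0.png

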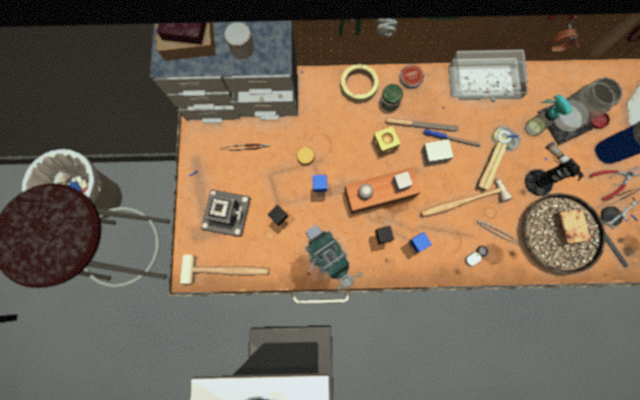

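View pics/scene0.png

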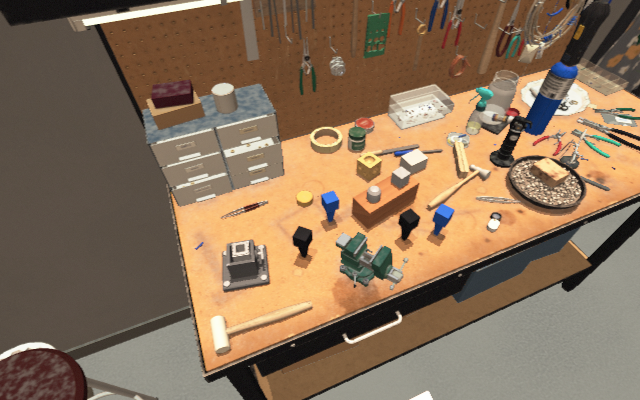

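Top view: the flat stake's grey square head is at about (402,180) in the rack and the round one at (366,190). The holder is at (222,212). Look-alikes are blue at (320,183) and (421,241), and black at (278,215) and (384,235). The white block at (438,151) is a plain box. By the description the choice is the grey square head in the rack at (402,180). Next I'll measure and check it in a close crop.

```bash
cat > h.py <<'E'
from bench import *
import cv2,numpy as np
from scipy.spatial.transform import Rotation as Rn
def pose(n,obs=None):
    c=calibration(n)
    if n=="wrist":
        o=obs or get_obs(); T=np.eye(4);T[:3,:3]=Rn.from_euler('xyz',o['ee_rot']).as_matrix();T[:3,3]=o['tool_pos']
        M=T@c['tool_from_camera'];return c['camera_matrix'],M[:3,:3],M[:3,3]
    return c['camera_matrix'],Rn.from_euler('xyz',c['orientation']).as_matrix(),c['eye']
def ray(P,px):
    K,R,e=P;px=np.atleast_2d(px).astype(float)
    d=np.c_[(px[:,0]-K[0,2])/K[0,0],-(px[:,1]-K[1,2])/K[1,1],-np.ones(len(px))]@R.T
    return e,d
def plane(P,px,z):
    e,d=ray(P,px);return e+d*((z-e[2])/d[:,2])[:,None]
def proj(P,X):
    K,R,e=P;c=(np.atleast_2d(X)-e)@R
    return np.c_[K[0,2]+K[0,0]*c[:,0]/-c[:,2],K[1,2]-K[1,1]*c[:,1]/-c[:,2]]
def tri(Ps,pxs):
    A=np.zeros((3,3));b=np.zeros(3)
    for P,p in zip(Ps,pxs):
        e,d=ray(P,p);d=d[0]/np.linalg.norm(d[0]);M=np.eye(3)-np.outer(d,d);A+=M;b+=M@e
    return np.linalg.solve(A,b)
E
python3 - <<'E'
from h import *
T=pose("top");S=pose("scene")
print("flat",plane(T,[402,180],.1),plane(S,[401,173],.1))
print("round",plane(T,[366,190],.1))
print("hold",plane(T,[220,207],.09),plane(S,[241,246],.09))
im=cv2.imread("pics/top0.png")[140:270,190:450];sc=cv2.imread("pics/scene0.png")[140:270,210:470]
cv2.imwrite("pics/crop.png",cv2.resize(np.vstack([im,sc]),None,fx=2.2,fy=2.2,interpolation=cv2.INTER_CUBIC))
for n,px in(("top",[(346,189),(414,172),(420,190),(352,208)]),):
    print(plane(T,px,.064))
E
```

```text
flat [[ 0.58766111 -0.34013472  0.1       ]] [[ 0.58747647 -0.3408773   0.1       ]]
round [[ 0.5659762  -0.25617192  0.1       ]]
hold [[0.53601209 0.08002938 0.09      ]] [[0.53792331 0.08146108 0.09      ]]
[[ 0.57773493 -0.21262546  0.064     ]
 [ 0.6159351  -0.37784763  0.064     ]
 [ 0.57116573 -0.3890315   0.064     ]
 [ 0.53132073 -0.22521783  0.064     ]]
```

View pics/crop.png

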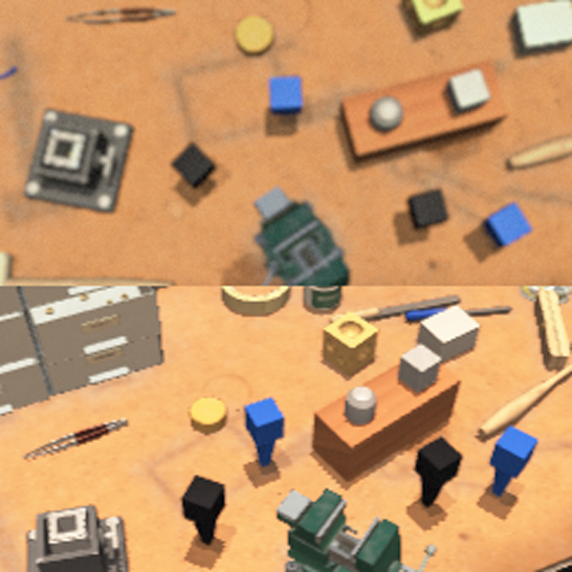

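The crop confirms the choice: a grey square head on the rack's right, a domed head on its left, and black/blue copies standing on the bench. Next I plan a move over the holder for a close look on the way.

```bash
cat >> h.py <<'E'
def plan(p,yaw,n,start=None):
    """print n equal rows from the measured pose to TCP p, tool down at yaw"""
    o=get_obs();p0=np.array(o['tool_pos'] if start is None else start[0]);R0=Rn.from_euler('xyz',o['ee_rot'] if start is None else start[1])
    R1=Rn.from_euler('xyz',[np.pi,0,yaw]);rv=(R0.inv()*R1).as_rotvec()/n;d=(np.array(p)-p0)/n;R=R0
    for i in range(n):
        print(np.round(R.inv().apply(d)*100,2),np.round(rv,3));R=R*Rn.from_rotvec(rv)
E
python3 - <<'E'
from h import *
import bench;print([k for k in dir(bench) if not k.startswith('_')])
plan([.537,.081,.22],1.45,12)
E
```

```text
['IKError', 'calibration', 'close_job', 'get_obs', 'hold_point_z', 'snapshot']
[-3.76 -2.06 -0.13] [-0.     0.     0.104]
[-3.95 -1.66 -0.13] [-0.     0.     0.104]
[-4.1  -1.24 -0.13] [-0.     0.     0.104]
[-4.21 -0.8  -0.13] [-0.     0.     0.104]
[-4.27 -0.36 -0.13] [-0.     0.     0.104]
[-4.29  0.09 -0.13] [-0.     0.     0.104]
[-4.25  0.53 -0.13] [-0.     0.     0.104]
[-4.18  0.97 -0.13] [-0.     0.     0.104]
[-4.05  1.4  -0.13] [-0.     0.     0.104]
[-3.88  1.81 -0.13] [-0.     0.     0.104]
[-3.67  2.21 -0.13] [-0.     0.     0.104]
[-3.42  2.58 -0.13] [-0.     0.     0.104]
```

>>> {"api": "step_arm", "payload": {
  "increments": "-3.8 -2.0 -0.3 0 0 0.1; -4.0 -1.6 -0.3 0 0 0.1; -4.1 -1.2 -0.3 0 0 0.1; -4.2 -0.8 -0.2 0 0 0.1; -4.3 -0.4 -0.2 0 0 0.1",
  "claw": -1
}}

```text
time: 0.6
tool_pos: [0.364, 0.3242, 0.2181]
ee_rot: [-3.141, -0.0, 2.197]
wrist_force: [-0.1, 0.6, -0.3]
width: 0.0937
```

>>> {"api": "step_arm", "payload": {
  "increments": "-4.3 0 -0.1 0 0 0.1; -4.3 0.5 -0.1 0 0 0.1; -4.2 1.0 -0.1 0 0 0.1; -4.1 1.4 0 0 0 0.1; -3.9 1.8 0 0 0 0.1"
}}

```text
time: 1.1
tool_pos: [0.4951, 0.1526, 0.2211]
ee_rot: [-3.141, -0.0, 1.697]
wrist_force: [0.6, 0.2, 0.2]
width: 0.0938
```

>>> {"api": "step_arm", "payload": {
  "increments": "-3.6 2.2 0 0 0 0.12; -3.4 2.6 0 0 0 0.12; 0 0 0 0 0 0; 0 0 0 0 0 0"
}}

```text
time: 1.5
tool_pos: [0.5472, 0.0871, 0.2205]
ee_rot: [-3.139, -0.0, 1.46]
wrist_force: [0.3, 1.2, -0.4]
width: 0.0936
```

```bash
python3 - <<'E'
from h import *
o=get_obs();print(hold_point_z,o['time'],o['tool_pos'],o['ee_rot'],o['wrist_force'],o['joint_positions'])
im=cv2.cvtColor(snapshot("wrist"),cv2.COLOR_RGB2BGR);cv2.imwrite("pics/w1.png",im)
np.save("w1.npy",np.r_[o['tool_pos'],o['ee_rot']])
P=pose("wrist",o);print(proj(P,[[.537,.081,.09]]))
plan([.588,-.34,.2],1.81,9)
E
```

```text
0.0188 1.5 [0.54716664 0.08711909 0.2204858 ] [-3.13931280e+00 -3.14069313e-04  1.45986202e+00] [ 0.26057074  1.17916273 -0.42138321] [5.51226863e-02 9.55914515e-02 1.33217774e+00 6.93900888e-04
 1.71602001e+00 1.66156300e-01]
[[312.06900336 201.48510844]]
[-4.68  0.97  0.23] [-0.    -0.    -0.039]
[-4.71  0.79  0.23] [-0.    -0.    -0.039]
[-4.74  0.61  0.23] [-0.    -0.    -0.039]
[-4.76  0.43  0.23] [-0.    -0.    -0.039]
[-4.77  0.24  0.23] [-0.    -0.    -0.039]
[-4.78  0.06  0.23] [-0.    -0.    -0.039]
[-4.78 -0.13  0.23] [-0.    -0.    -0.039]
[-4.77 -0.31  0.23] [-0.    -0.    -0.039]
[-4.75 -0.5   0.23] [-0.    -0.    -0.039]
```

View pics/w1.png

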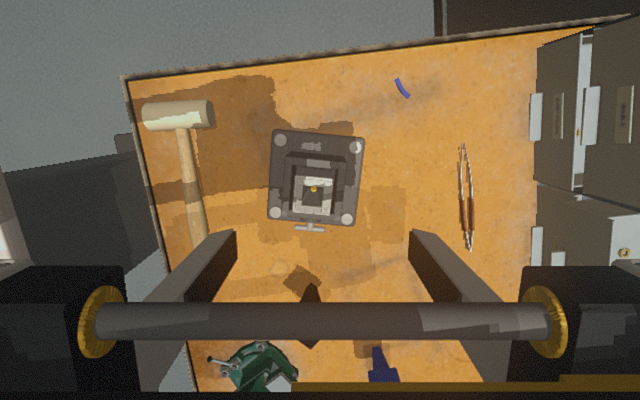

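```bash
python3 - <<'E'
from h import *
im=cv2.imread("pics/w1.png");c=im[120:240,255:375]
hsv=cv2.cvtColor(im,cv2.COLOR_BGR2HSV);
v=np.load("w1.npy");P=pose("wrist",dict(tool_pos=v[:3],ee_rot=v[3:]))
m=((hsv[...,2]>120)&(hsv[...,1]<60)).astype(np.uint8);r=np.zeros_like(m);r[165:220,285:340]=1
cs=sorted(cv2.findContours(m*r,cv2.RETR_EXTERNAL,cv2.CHAIN_APPROX_NONE)[0],key=cv2.contourArea)[-2:]
for k in cs: print(cv2.contourArea(k),cv2.minAreaRect(k),cv2.boundingRect(k))
m2=((hsv[...,1]<110)).astype(np.uint8);r[:]=0;r[120:240,255:375]=1
k=max(cv2.findContours(m2*r,cv2.RETR_EXTERNAL,cv2.CHAIN_APPROX_NONE)[0],key=cv2.contourArea);print(cv2.minAreaRect(k))
b=cv2.boxPoints(cv2.minAreaRect(k));print(b);print(plane(P,b,.014))
cv2.imwrite("pics/c1.png",cv2.resize(c,None,fx=5,fy=5,interpolation=cv2.INTER_CUBIC))
E
```

```text
22.5 ((318.5, 166.0), (2.0, 23.0), 90.0) (307, 165, 24, 3)
912.0 ((317.0736389160156, 196.8187713623047), (48.3668327331543, 40.681880950927734), 6.170175075531006) (291, 176, 49, 44)
((312.8777770996094, 181.61907958984375), (92.83699035644531, 99.09455108642578), 6.654425621032715)
[[261.03043 225.45355]
 [272.51358 127.02659]
 [364.72513 137.7846 ]
 [353.24197 236.21158]]
[[0.46975919 0.04090096 0.014     ]
 [0.49931675 0.15091515 0.014     ]
 [0.59853069 0.12825261 0.014     ]
 [0.57575033 0.01588061 0.014     ]]
```

View pics/c1.png

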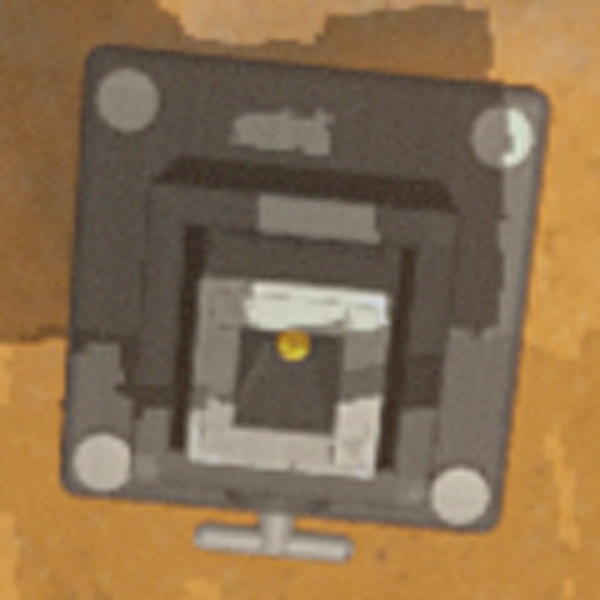

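>>> {"api": "step_arm", "payload": {
  "increments": "-4.7 1.0 0.2 0 0 -0.04; -4.7 0.8 0.2 0 0 -0.04; -4.7 0.6 0.2 0 0 -0.04; -4.8 0.4 0.2 0 0 -0.04; -4.8 0.2 0.2 0 0 -0.04"
}}

```text
time: 2.05
tool_pos: [0.57, -0.1501, 0.2119]
ee_rot: [3.141, -0.0, 1.666]
wrist_force: [1.4, -0.0, -0.2]
width: 0.0941
```

>>> {"api": "step_arm", "payload": {
  "increments": "-4.8 0.1 0.2 0 0 -0.04; -4.8 -0.1 0.2 0 0 -0.04; -4.8 -0.3 0.2 0 0 -0.04; -4.8 -0.5 0.2 0 0 -0.04; 0 0 0 0 0 0"
}}

```text
time: 2.55
tool_pos: [0.5903, -0.3455, 0.2008]
ee_rot: [-3.139, -0.001, 1.818]
wrist_force: [-0.4, 0.4, -0.4]
width: 0.0942
```

>>> {"api": "step_arm", "payload": {
  "increments": "0 0 0 0 0 0; 0 0 0 0 0 0"
}}

```text
time: 2.75
tool_pos: [0.5916, -0.3394, 0.204]
ee_rot: [3.141, -0.0, 1.823]
wrist_force: [0.4, 0.4, -0.4]
width: 0.0942
```

```bash
python3 - <<'E'
from h import *
o=get_obs();print(o['time'],o['tool_pos'],o['ee_rot'],o['wrist_force'])
im=cv2.cvtColor(snapshot("wrist"),cv2.COLOR_RGB2BGR);cv2.imwrite("pics/w2.png",im)
np.save("w2.npy",np.r_[o['tool_pos'],o['ee_rot']])
P=pose("wrist",o);q=proj(P,[[.588,-.34,.1]])[0];print(q)
x,y=int(q[0]),int(q[1]);x0=max(x-130,0);y0=max(y-80,0);print(x0,y0)
cv2.imwrite("pics/c2.png",cv2.resize(im[y0:y0+160,x0:x0+220],None,fx=3.5,fy=3.5,interpolation=cv2.INTER_CUBIC))
E
```

```text
2.75 [ 0.59159338 -0.3394135   0.20404157] [ 3.14087624e+00 -4.95444937e-04  1.82345754e+00] [ 0.38903733  0.38555625 -0.38591357]
[317.40229206 200.07334204]
187 120
```

View pics/c2.png

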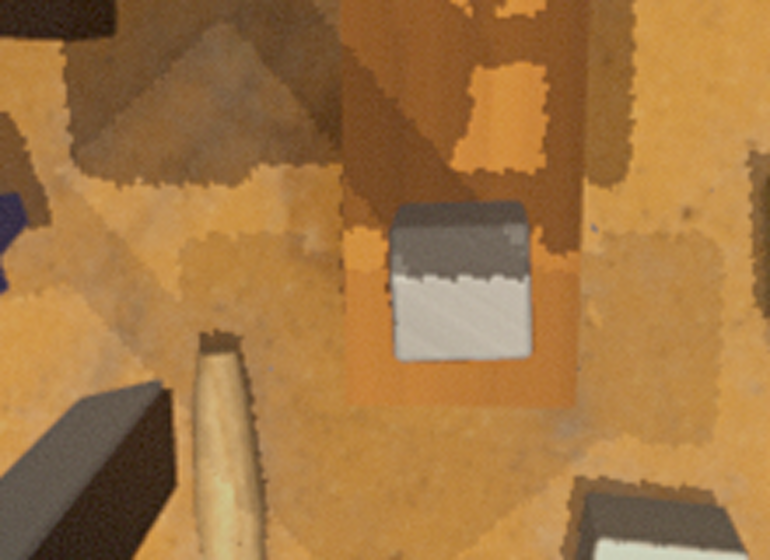

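c1: the sleeve's bright top square spans about (200,275)–(377,478) in the crop, with the mouth at about (235,322)–(343,437) and the brass pin at (294,345). c2: the head's top square spans (391,222)–(531,361). I'll turn these corners into positions.

```bash
python3 - <<'E'
from h import *
def f(name,corn,s,off,z):
    v=np.load(name);P=pose("wrist",dict(tool_pos=v[:3],ee_rot=v[3:]))
    px=(np.array(corn)+.5)/s-.5+off;X=plane(P,px,z);c=X.mean(0)
    e=[np.linalg.norm(X[i]-X[i-1]) for i in range(4)]
    a=[np.arctan2(*(X[(i+1)%4]-X[i])[[1,0]])%(np.pi/2) for i in range(4)];print(np.round(c,4),"sides",np.round(e,4),"ang",np.round(a,3))
for z in(.08,.085,.09):
    f("w1.npy",[(200,275),(390,292),(377,478),(188,460)],5,(255,120),z)
    f("w1.npy",[(240,322),(343,332),(335,437),(235,427)],5,(255,120),z)
f("w1.npy",[(88,45),(550,90),(497,530),(63,492)],5,(255,120),.014)
for z in(.095,.1):f("w2.npy",[(391,226),(527,222),(531,357),(398,361)],3.5,(187,120),z)
E
```

```text
[0.5375 0.0847 0.08  ] sides [0.036  0.0357 0.0363 0.0365] ang [1.37  1.398 1.362 1.377]
[0.5373 0.0842 0.08  ] sides [0.0204 0.0195 0.0205 0.0192] ang [1.362 1.386 1.358 1.4  ]
[0.5378 0.0858 0.085 ] sides [0.0355 0.0352 0.0358 0.0359] ang [1.37  1.398 1.362 1.377]
[0.5376 0.0853 0.085 ] sides [0.0201 0.0192 0.0202 0.0189] ang [1.362 1.386 1.358 1.4  ]
[0.5381 0.0869 0.09  ] sides [0.0349 0.0346 0.0352 0.0354] ang [1.37  1.398 1.362 1.377]
[0.5379 0.0864 0.09  ] sides [0.0198 0.0189 0.0199 0.0186] ang [1.362 1.386 1.358 1.4  ]
[0.5384 0.0888 0.014 ] sides [0.1023 0.1018 0.1018 0.1016] ang [1.365 1.367 1.37  1.369]
[ 0.5899 -0.3436  0.095 ] sides [0.0342 0.033  0.0342 0.0332] ang [0.283 0.292 0.284 0.288]
[ 0.5896 -0.3424  0.1   ] sides [0.0337 0.0325 0.0336 0.0326] ang [0.283 0.292 0.284 0.288]
```

>>> {"api": "step_arm", "payload": {
  "increments": "0 0 0 0 0 -0.035; 0 0 0 0 0 0; 0 0 0 0 0 0"
}}

```text
time: 3.1
tool_pos: [0.5914, -0.3403, 0.2043]
ee_rot: [3.141, 0.001, 1.857]
wrist_force: [-0.1, 1.0, 0.3]
width: 0.0935
```

```bash
python3 - <<'E'
from h import *
o=get_obs();print(o['time'],o['tool_pos'],o['ee_rot'],o['wrist_force'],o['qvel'])
plan([.5896,-.3424,.072],1.858,4)
E
```

```text
3.1 [ 0.59143557 -0.34028529  0.20433223] [3.14078526e+00 6.69783911e-04 1.85706860e+00] [-0.05642859  1.02868905  0.25392762] [-0.00804949  0.00807515 -0.00403616 -0.00205987 -0.0022525  -0.00306274]
[-0.04 -0.06  3.31] [ 0.  0. -0.]
[-0.04 -0.06  3.31] [ 0.  0. -0.]
[-0.04 -0.06  3.31] [ 0.  0. -0.]
[-0.04 -0.06  3.31] [ 0.  0. -0.]
```

>>> {"api": "step_arm", "payload": {
  "increments": "-0.1 -0.15 2.0 0 0 0; -0.1 -0.1 3.5 0 0 0; 0 0 3.5 0 0 0; 0 0 3.0 0 0 0; 0 0 1.0 0 0 0"
}}

```text
time: 3.6
tool_pos: [0.5872, -0.3423, 0.069]
ee_rot: [-3.137, -0.006, 1.856]
wrist_force: [-0.6, -0.2, -1.2]
width: 0.094
```

>>> {"api": "step_arm", "payload": {
  "increments": "0 0 0.2 0 0 0; 0 0 0 0 0 0; 0 0 0 0 0 0"
}}

```text
time: 3.9
tool_pos: [0.5905, -0.3452, 0.0743]
ee_rot: [3.139, 0.004, 1.856]
wrist_force: [0.1, -0.0, 0.6]
width: 0.0943
```

```bash
python3 - <<'E'
from h import *
o=get_obs();print(o['time'],o['tool_pos'],o['ee_rot'],o['wrist_force'])
im=cv2.cvtColor(snapshot("wrist"),cv2.COLOR_RGB2BGR);cv2.imwrite("pics/w3.png",im[100:,:])
np.save("w3.npy",np.r_[o['tool_pos'],o['ee_rot']])
E
```

```text
3.9 [ 0.59053655 -0.34515668  0.07427462] [3.13868304 0.00351471 1.85582999] [ 0.05825588 -0.01689602  0.58284328]
```

View pics/w3.png

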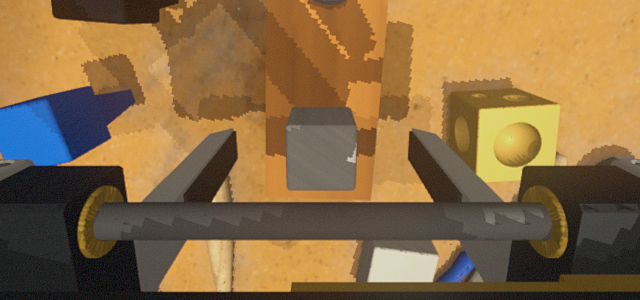

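```bash
python3 - <<'E'
from h import *
v=np.load("w3.npy");P=pose("wrist",dict(tool_pos=v[:3],ee_rot=v[3:]));R=Rn.from_euler('xyz',v[3:])
for z in(.098,.1):
    X=plane(P,[[287,223.5],[356,223],[356,290],[287,290],[321.5,256.7]],z);print(np.round(R.inv().apply(X-v[:3])*1000,1))
o=get_obs();print(o['tool_pos'],o['ee_rot'])
E
```

```text
[[ 19.3 -16.2 -23.8]
 [ 19.5  16.4 -23.7]
 [-15.3  17.2 -23.6]
 [-15.2 -17.  -23.7]
 [  2.5   0.1 -23.7]]
[[ 19.9 -16.  -25.8]
 [ 20.1  16.2 -25.7]
 [-14.2  17.  -25.6]
 [-14.2 -16.8 -25.7]
 [  3.3   0.1 -25.7]]
[ 0.59047272 -0.34514624  0.07423589] [3.13871021 0.00343762 1.85578259]
```

>>> {"api": "step_arm", "payload": {
  "increments": "0.25 0 0.2 0 0 0; 0 0 0 0 0 0"
}}

```text
time: 4.15
tool_pos: [0.5887, -0.3418, 0.0702]
ee_rot: [3.141, 0.001, 1.856]
wrist_force: [-0.4, -0.1, 0.1]
width: 0.0943
```

>>> {"api": "step_arm", "payload": {
  "increments": "0 0 0 0 0 0; 0 0 0 0 0 0; 0 0 0 0 0 0; 0 0 0 0 0 0; 0 0 0 0 0 0",
  "claw": 1
}}

```text
time: 4.65
tool_pos: [0.5885, -0.342, 0.0694]
ee_rot: [-3.142, -0.0, 1.856]
wrist_force: [-0.4, -0.3, -0.2]
width: 0.0572
```

>>> {"api": "step_arm", "payload": {
  "increments": "0 0 0 0 0 0; 0 0 0 0 0 0; 0 0 0 0 0 0"
}}

```text
time: 4.95
tool_pos: [0.5886, -0.342, 0.0694]
ee_rot: [3.141, -0.0, 1.856]
wrist_force: [-1.3, -1.5, -1.2]
width: 0.0337
```

>>> {"api": "step_arm", "payload": {
  "increments": "0 0 0 0 0 0; 0 0 0 0 0 0; 0 0 -0.5 0 0 0; 0 0 -2 0 0 0; 0 0 -3 0 0 0"
}}

```text
time: 5.45
tool_pos: [0.5866, -0.3407, 0.1211]
ee_rot: [-3.137, -0.006, 1.856]
wrist_force: [0.5, -0.1, -3.4]
width: 0.0339
```

>>> {"api": "step_arm", "payload": {
  "increments": "0 0 -3.5 0 0 0; 0 0 -3.5 0 0 0; 0 0 -2.5 0 0 0; 0 0 0 0 0 0; 0 0 0 0 0 0"
}}

```text
time: 5.95
tool_pos: [0.5883, -0.3419, 0.2187]
ee_rot: [-3.141, -0.001, 1.856]
wrist_force: [-0.1, 0.7, -3.1]
width: 0.0341
```

```bash
python3 - <<'E'
from h import *
o=get_obs();print(o['time'],o['tool_pos'],o['ee_rot'],o['wrist_force'],o['wrist_torque'],o['width'])
plan([.5378,.0855,.22],1.368,12)
E
```

```text
5.95 [ 0.58834291 -0.34188626  0.21871796] [-3.14122287e+00 -5.22598802e-04  1.85575232e+00] [-0.13240342  0.6896243  -3.08728066] [-0.0271108   0.08352997 -0.04117316] 0.03409223931986239
[ 3.54  0.6  -0.01] [-0.    -0.     0.041]
[ 3.56  0.45 -0.01] [-0.    -0.     0.041]
[ 3.57  0.31 -0.01] [-0.    -0.     0.041]
[ 3.58  0.16 -0.01] [-0.    -0.     0.041]
[ 3.59  0.02 -0.01] [-0.    -0.     0.041]
[ 3.58 -0.13 -0.01] [-0.    -0.     0.041]
[ 3.58 -0.27 -0.01] [-0.    -0.     0.041]
[ 3.56 -0.42 -0.01] [-0.    -0.     0.041]
[ 3.54 -0.56 -0.01] [-0.    -0.     0.041]
[ 3.52 -0.71 -0.01] [-0.    -0.     0.041]
[ 3.48 -0.85 -0.01] [-0.    -0.     0.041]
[ 3.45 -0.99 -0.01] [-0.    -0.     0.041]
```

>>> {"api": "step_arm", "payload": {
  "increments": "3.5 0.6 0 0 0 0.04; 3.6 0.5 0 0 0 0.04; 3.6 0.3 0 0 0 0.04; 3.6 0.2 0 0 0 0.04; 3.6 0 0 0 0 0.04"
}}

```text
time: 6.45
tool_pos: [0.566, -0.1612, 0.2155]
ee_rot: [-3.136, -0.003, 1.654]
wrist_force: [0.8, -0.9, -3.3]
width: 0.0341
```

>>> {"api": "step_arm", "payload": {
  "increments": "3.6 -0.1 0 0 0 0.04; 3.6 -0.3 0 0 0 0.04; 3.6 -0.4 0 0 0 0.04; 3.5 -0.6 0 0 0 0.04; 3.5 -0.7 0 0 0 0.04"
}}

```text
time: 6.95
tool_pos: [0.5438, 0.0166, 0.2158]
ee_rot: [-3.136, 0.0, 1.454]
wrist_force: [0.4, 0.1, -2.7]
width: 0.0336
```

>>> {"api": "step_arm", "payload": {
  "increments": "3.5 -0.9 0 0 0 0.045; 3.4 -1.0 0 0 0 0.045; 0 0 0 0 0 0; 0 0 0 0 0 0; 0 0 0 0 0 0"
}}

```text
time: 7.45
tool_pos: [0.5358, 0.0851, 0.2176]
ee_rot: [-3.139, 0.001, 1.365]
wrist_force: [0.8, -0.6, -3.4]
width: 0.0342
```

```bash
python3 - <<'E'
from h import *
o=get_obs();print(o['time'],o['tool_pos'],o['ee_rot'],o['wrist_force'],o['wrist_torque'])
im=cv2.cvtColor(snapshot("wrist"),cv2.COLOR_RGB2BGR);cv2.imwrite("pics/w4.png",im)
np.save("w4.npy",np.r_[o['tool_pos'],o['ee_rot']])
P=pose("wrist",o);q=proj(P,[[.5378,.0855,.085]])[0];print(q)
cv2.imwrite("pics/c4.png",cv2.resize(im[120:270,220:420],None,fx=4,fy=4,interpolation=cv2.INTER_CUBIC))
E
```

```text
7.45 [0.53575695 0.0851192  0.21760311] [-3.13865604e+00  1.43210996e-03  1.36519003e+00] [ 0.80405187 -0.61205409 -3.35285828] [-0.08468018  0.04844097  0.04979001]
[324.49269079 192.32607166]
```

View pics/c4.png

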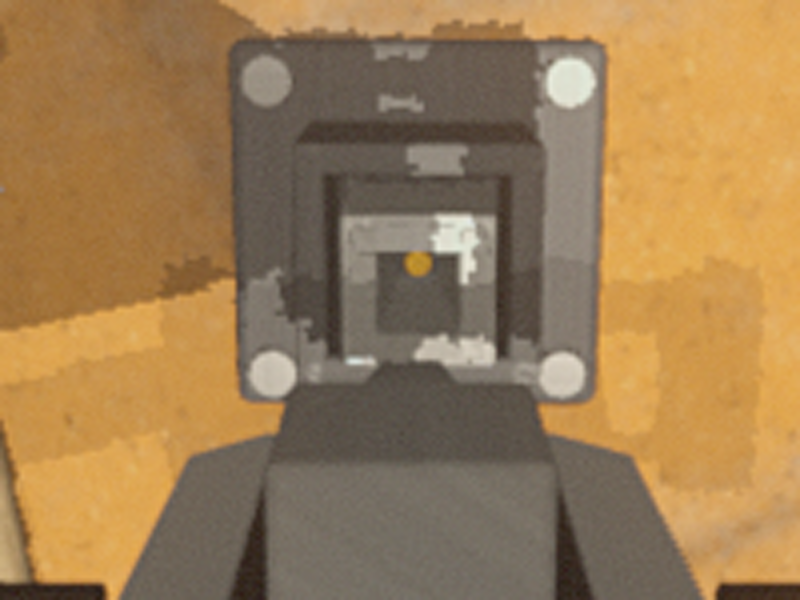

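c4: the mouth is at about (378–460, 252–333) in the crop and square to the tool. The tang tip's edge is at about (410,362), and the held head at x 268–556.

```bash
python3 - <<'E'
from h import *
c=calibration("wrist");M=c['tool_from_camera'];P=(c['camera_matrix'],M[:3,:3],M[:3,3])
u=lambda a:(np.array(a)+.5)/4-.5+np.array([220,120])
t=lambda a,z:np.round(plane(P,u(a),z)*1000,1)
mouth=[(378,252),(460,252),(459,333),(379,332)];sl=[(343,215),(495,215),(494,362),(343,362)]
for zm in(.08,.085,.09,.095):
    z=.2176-zm;X=t(mouth,z);Y=t(sl,z);print(zm,"mouth",X.mean(0)[:2],np.ptp(X[:,:2],0),"sleeve",Y.mean(0)[:2],np.ptp(Y[:,:2],0))
print("tip edge",t([(390,362),(430,362)],.0604));print("head under",t([(288,388),(537,388)],.0054));print("head top front",t([(268,463),(556,463)],-.0306))
X=t([(233,40),(605,40),(597,402),(243,402)],.2176-.014);print("plate",X.mean(0)[:2],np.ptp(X[:,:2],0))
# combine w1 & w4 mouth-centre and sleeve centre
for name,a,s,off,b in(("mouth",(288.25,379.5),5,(255,120),(419,292.3)),("sleeve",(288.75,376.2),5,(255,120),(418.8,288.5))):
    v=np.load("w1.npy");P1=pose("wrist",dict(tool_pos=v[:3],ee_rot=v[3:]));v=np.load("w4.npy");P4=pose("wrist",dict(tool_pos=v[:3],ee_rot=v[3:]))
    p1=(np.array(a)+.5)/s-.5+off;p4=u(b)
    for z in(.08,.085,.09,.095):print(name,z,plane(P1,p1,z)[0][:2].round(4),plane(P4,p4,z)[0][:2].round(4))
E
```

```text
0.08 mouth [-0.5   2.25] [19.5 19.1] sleeve [0.25  2.175] [35.3 35.9]
0.085 mouth [0.575 2.2  ] [19.2 18.8] sleeve [1.3  2.15] [34.8 35.3]
0.09 mouth [1.65  2.175] [18.8 18.5] sleeve [2.35  2.125] [34.1 34.8]
0.095 mouth [2.7   2.125] [18.5 18.2] sleeve [3.4 2.1] [33.6 34.2]
tip edge [[ 3.4 -3.4 60.4]
 [ 3.4  3.8 60.4]]
head under [[ 14.4 -16.8   5.4]
 [ 14.4  17.9   5.4]]
head top front [[ 15.9 -16.  -30.6]
 [ 15.9  16.9 -30.6]]
plate [4.15  2.725] [102.5 102.3]
mouth 0.08 [0.5372 0.0844] [0.5374 0.0841]
mouth 0.085 [0.5375 0.0855] [0.5376 0.0852]
mouth 0.09 [0.5378 0.0866] [0.5378 0.0862]
mouth 0.095 [0.5381 0.0877] [0.538  0.0873]
sleeve 0.08 [0.5374 0.0851] [0.5376 0.085 ]
sleeve 0.085 [0.5377 0.0862] [0.5378 0.0861]
sleeve 0.09 [0.538  0.0872] [0.538  0.0871]
sleeve 0.095 [0.5382 0.0883] [0.5382 0.0882]
```

>>> {"api": "step_arm", "payload": {
  "increments": "0.1 0.1 1.5 0 0 0; 0.1 0.08 2.5 0 0 0; 0 0 1.5 0 0 0; 0 0 0 0 0 0; 0 0 0 0 0 0"
}}

```text
time: 8.0
tool_pos: [0.5384, 0.0872, 0.164]
ee_rot: [-3.141, 0.0, 1.365]
wrist_force: [0.3, 0.0, -2.0]
width: 0.0339
```

```bash
python3 - <<'E'
from h import *
o=get_obs();print(o['time'],o['tool_pos'],o['ee_rot'],o['wrist_force'],o['wrist_torque'])
im=cv2.cvtColor(snapshot("wrist"),cv2.COLOR_RGB2BGR);cv2.imwrite("pics/w5.png",im)
np.save("w5.npy",np.r_[o['tool_pos'],o['ee_rot']])
a=cv2.resize(im[140:270,240:400],None,fx=4,fy=4,interpolation=cv2.INTER_CUBIC)
cv2.imwrite("pics/c5.png",a)
E
```

```text
8.0 [0.53838909 0.08722402 0.16401142] [-3.14060528e+00  2.08127283e-04  1.36517386e+00] [ 2.87928133e-01  1.55257480e-03 -2.00052233e+00] [-0.07877063  0.0890107  -0.00108763]
```

View pics/c5.png

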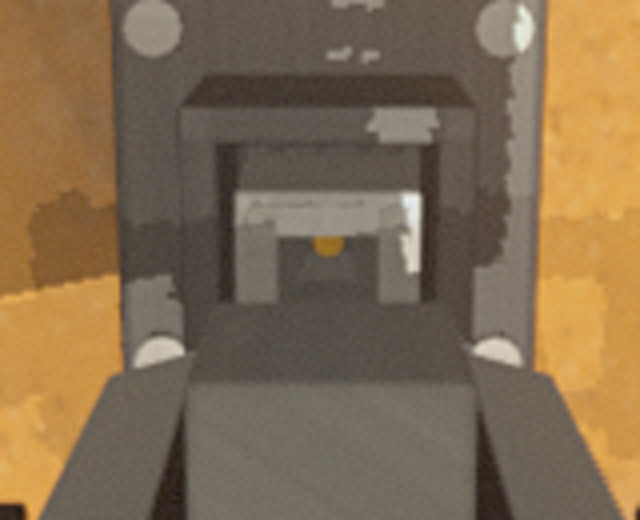

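c5: the sleeve centre (x≈329) and the head centre (x≈331) agree to about 0.5 mm across. Now I lower it by feel.

>>> {"api": "step_arm", "payload": {
  "increments": "0 -0.04 1.0 0 0 0; 0 0 1.0 0 0 0; 0 0 0.8 0 0 0; 0 0 0 0 0 0; 0 0 0 0 0 0"
}}

```text
time: 8.55
tool_pos: [0.5379, 0.0877, 0.136]
ee_rot: [-3.141, 0.0, 1.366]
wrist_force: [-0.5, -0.1, -2.6]
width: 0.0338
```

>>> {"api": "step_arm", "payload": {
  "increments": "0 0 0.4 0 0 0; 0 0 0.4 0 0 0; 0 0 0 0 0 0; 0 0 0 0 0 0"
}}

```text
time: 8.95
tool_pos: [0.5381, 0.0877, 0.1284]
ee_rot: [-3.141, -0.0, 1.366]
wrist_force: [0.8, -0.4, -2.5]
width: 0.0337
```

>>> {"api": "step_arm", "payload": {
  "increments": "0 0 0.3 0 0 0; 0 0 0.3 0 0 0; 0 0 0 0 0 0; 0 0 0 0 0 0"
}}

```text
time: 9.35
tool_pos: [0.538, 0.0877, 0.1223]
ee_rot: [-3.141, -0.0, 1.366]
wrist_force: [-0.1, 0.1, -3.5]
width: 0.034
```

>>> {"api": "step_arm", "payload": {
  "increments": "0 0 0.2 0 0 0; 0 0 0.2 0 0 0; 0 0 0 0 0 0"
}}

```text
time: 9.65
tool_pos: [0.5379, 0.0877, 0.1181]
ee_rot: [-3.141, 0.0, 1.366]
wrist_force: [0.3, 0.2, -3.3]
width: 0.0338
```

>>> {"api": "step_arm", "payload": {
  "increments": "0 0 0.15 0 0 0; 0 0 0.15 0 0 0; 0 0 0 0 0 0"
}}

```text
time: 9.95
tool_pos: [0.538, 0.0876, 0.1152]
ee_rot: [-3.141, 0.0, 1.366]
wrist_force: [0.1, -0.4, -1.6]
width: 0.0337
```

>>> {"api": "step_arm", "payload": {
  "increments": "0 0 0.1 0 0 0; 0 0 0.1 0 0 0; 0 0 0 0 0 0"
}}

```text
time: 10.25
tool_pos: [0.5381, 0.0874, 0.1134]
ee_rot: [3.142, 0.0, 1.366]
wrist_force: [-0.1, -1.4, -2.2]
width: 0.0336
```

>>> {"api": "step_arm", "payload": {
  "increments": "0 0 0.1 0 0 0; 0 0 0.1 0 0 0; 0 0 0 0 0 0"
}}

```text
time: 10.55
tool_pos: [0.5382, 0.0873, 0.1115]
ee_rot: [3.141, 0.001, 1.366]
wrist_force: [0.7, -1.5, -2.1]
width: 0.0335
```

>>> {"api": "step_arm", "payload": {
  "increments": "-0.1 0 0 0 0 0; 0 0 0 0 0 0"
}}

```text
time: 10.75
tool_pos: [0.5379, 0.0871, 0.1114]
ee_rot: [-3.141, -0.001, 1.366]
wrist_force: [-0.2, -0.8, -3.5]
width: 0.0341
```

>>> {"api": "step_arm", "payload": {
  "increments": "0 0 0.1 0 0 0; 0 0 0.1 0 0 0; 0 0 0 0 0 0"
}}

```text
time: 11.05
tool_pos: [0.5377, 0.0869, 0.1091]
ee_rot: [-3.141, -0.0, 1.366]
wrist_force: [-0.4, -0.3, -3.1]
width: 0.034
```

>>> {"api": "step_arm", "payload": {
  "increments": "0 0 0.1 0 0 0; 0 0 0.1 0 0 0; 0 0 0 0 0 0"
}}

```text
time: 11.35
tool_pos: [0.538, 0.0868, 0.1074]
ee_rot: [3.142, -0.0, 1.366]
wrist_force: [0.3, -0.8, -2.3]
width: 0.0336
```

>>> {"api": "step_arm", "payload": {
  "increments": "-0.06 0 0 0 0 0; 0 0 0.1 0 0 0; 0 0 0 0 0 0; 0 0 0 0 0 0"
}}

```text
time: 11.75
tool_pos: [0.5379, 0.0862, 0.1065]
ee_rot: [3.141, -0.0, 1.366]
wrist_force: [-0.0, 0.8, -2.7]
width: 0.0338
```

>>> {"api": "step_arm", "payload": {
  "increments": "0 0 0.1 0 0 0; 0 0 0 0 0 0; 0 0 0 0 0 0"
}}

```text
time: 12.05
tool_pos: [0.5378, 0.0862, 0.1055]
ee_rot: [-3.142, -0.0, 1.366]
wrist_force: [-0.5, -0.2, -2.8]
width: 0.0338
```

>>> {"api": "step_arm", "payload": {
  "increments": "0 0 0.1 0 0 0; 0 0 0 0 0 0; 0 0 0 0 0 0"
}}

```text
time: 12.35
tool_pos: [0.5377, 0.0862, 0.1044]
ee_rot: [-3.141, -0.0, 1.366]
wrist_force: [0.1, 0.4, -2.4]
width: 0.0339
```

>>> {"api": "step_arm", "payload": {
  "increments": "0 0 0.1 0 0 0; 0 0 0 0 0 0; 0 0 0 0 0 0"
}}

```text
time: 12.65
tool_pos: [0.5377, 0.0862, 0.1034]
ee_rot: [-3.141, -0.0, 1.366]
wrist_force: [-0.0, -0.4, -2.5]
width: 0.0339
```

>>> {"api": "step_arm", "payload": {
  "increments": "0 0 0.1 0 0 0; 0 0 0 0 0 0; 0 0 0 0 0 0"
}}

```text
time: 12.95
tool_pos: [0.5376, 0.0862, 0.1024]
ee_rot: [-3.141, -0.0, 1.366]
wrist_force: [-1.0, 0.8, -1.4]
width: 0.0337
```

>>> {"api": "step_arm", "payload": {
  "increments": "0 0 0.05 0 0 0; 0 0 0.05 0 0 0; 0 0 0 0 0 0"
}}

```text
time: 13.25
tool_pos: [0.5375, 0.0862, 0.1014]
ee_rot: [-3.141, -0.0, 1.366]
wrist_force: [-2.6, 0.7, -1.1]
width: 0.0339
```

>>> {"api": "step_arm", "payload": {
  "increments": "0.01 -0.05 0 0 0 0; 0 0 0 0 0 0; 0 0 0 0 0 0"
}}

```text
time: 13.55
tool_pos: [0.5375, 0.0862, 0.1015]
ee_rot: [3.141, 0.0, 1.366]
wrist_force: [-1.1, 0.0, -1.6]
width: 0.0341
```

>>> {"api": "step_arm", "payload": {
  "increments": "0 0 0.05 0 0 0; 0 0 0.05 0 0 0; 0 0 0 0 0 0"
}}

```text
time: 13.85
tool_pos: [0.5374, 0.0862, 0.1005]
ee_rot: [3.141, 0.0, 1.366]
wrist_force: [-2.5, -0.2, 0.1]
width: 0.0336
```

>>> {"api": "step_arm", "payload": {
  "increments": "0 0 0.05 0 0 0; 0 0 0.05 0 0 0; 0 0 0 0 0 0"
}}

```text
time: 14.15
tool_pos: [0.5374, 0.0862, 0.0999]
ee_rot: [3.141, 0.0, 1.366]
wrist_force: [-2.4, -0.8, 2.2]
width: 0.0337
```

>>> {"api": "step_arm", "payload": {
  "increments": "0 -0.06 0 0 0 0; 0 0 0 0 0 0; 0 0 0 0 0 0"
}}

```text
time: 14.45
tool_pos: [0.5373, 0.0862, 0.0999]
ee_rot: [3.14, -0.0, 1.366]
wrist_force: [-0.0, -2.5, 2.4]
width: 0.034
```

>>> {"api": "step_arm", "payload": {
  "increments": "0 0 0.05 0 0 0; 0 0 0 0 0 0; 0 0 0 0 0 0"
}}

```text
time: 14.75
tool_pos: [0.5373, 0.0862, 0.0995]
ee_rot: [3.14, 0.0, 1.366]
wrist_force: [-0.7, -2.0, 3.9]
width: 0.0339
```

>>> {"api": "step_arm", "payload": {
  "increments": "0 0 0.05 0 0 0; 0 0 0 0 0 0; 0 0 0 0 0 0"
}}

```text
time: 15.05
tool_pos: [0.5373, 0.0862, 0.0992]
ee_rot: [3.14, 0.0, 1.366]
wrist_force: [-1.2, -2.2, 5.2]
width: 0.034
```

>>> {"api": "step_arm", "payload": {
  "increments": "-0.06 -0.02 0 0 0 0; 0 0 0 0 0 0; 0 0 0 0 0 0"
}}

```text
time: 15.35
tool_pos: [0.5373, 0.0862, 0.0992]
ee_rot: [3.139, -0.001, 1.366]
wrist_force: [0.4, -1.2, 5.1]
width: 0.0341
```

```bash
python3 - <<'E'
from h import *
o=get_obs();print(o['time'],o['tool_pos'],o['ee_rot'],o['wrist_force'],o['wrist_torque'])
P=pose("scene")
im=cv2.cvtColor(snapshot("scene"),cv2.COLOR_RGB2BGR);cv2.imwrite("pics/s6.png",im)
w=cv2.cvtColor(snapshot("wrist"),cv2.COLOR_RGB2BGR)
q=proj(P,[[.5375,.0855,.09]])[0].astype(int);print(q)
a=cv2.resize(im[q[1]-40:q[1]+35,q[0]-40:q[0]+40],(480,450),interpolation=cv2.INTER_CUBIC)
b=cv2.resize(w[170:270,280:350],(315,450),interpolation=cv2.INTER_CUBIC)
cv2.imwrite("pics/c6.png",np.hstack([a,b]))
E
```

```text
15.35 [0.5372899  0.08617234 0.09918054] [ 3.13944414e+00 -1.06200094e-03  1.36581418e+00] [ 0.38891225 -1.19330207  5.14462107] [-0.32326374  0.16789485  0.01297709]
[239 246]
```

View pics/c6.png

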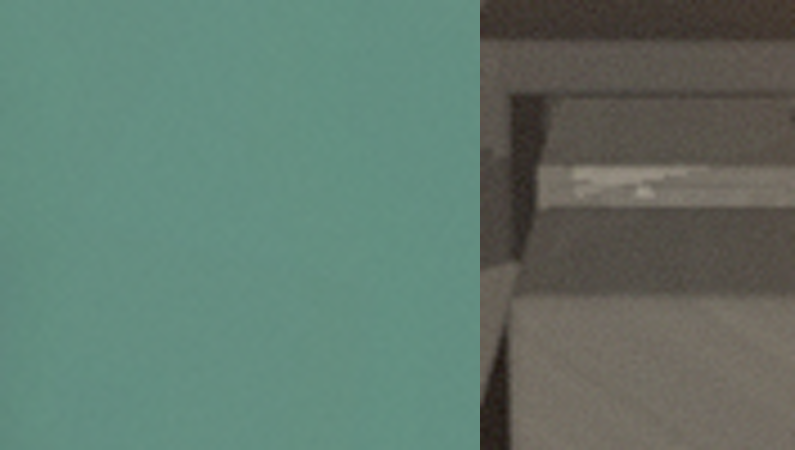

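c6: the scene camera is blocked by the arm. The wrist crop shows the sleeve's far top edge at image row ≈206.2 and the head's lower edge at ≈216.2. From those rows I'll estimate the gap between head and sleeve.

```bash
python3 - <<'E'
from h import *
c=calibration("wrist");M=c['tool_from_camera'];P=(c['camera_matrix'],M[:3,:3],M[:3,3])
r=lambda y:(y+.5)/4.5-.5+170
col=(640-480+.5)/4.5-.5+280
for y in (163,208,295):
    e,d=ray(P,[col,r(y)]);d=d[0];print(y,[ (z,round((e+d*((z-e[2])/d[2]))[0]*1000,1)) for z in(-.0306,.0054,.0154,.0174,.0194,.0214)])
E
```

```text
163 [(-0.0306, np.float64(29.8)), (0.0054, np.float64(20.6)), (0.0154, np.float64(18.1)), (0.0174, np.float64(17.6)), (0.0194, np.float64(17.0)), (0.0214, np.float64(16.5))]
208 [(-0.0306, np.float64(25.2)), (0.0054, np.float64(14.9)), (0.0154, np.float64(12.0)), (0.0174, np.float64(11.4)), (0.0194, np.float64(10.9)), (0.0214, np.float64(10.3))]
295 [(-0.0306, np.float64(16.0)), (0.0054, np.float64(3.5)), (0.0154, np.float64(0.0)), (0.0174, np.float64(-0.7)), (0.0194, np.float64(-1.4)), (0.0214, np.float64(-2.1))]
```

The estimated gap is 16–18 mm against 12 mm when home, so the stake is probably stuck short. I'll ease off and centre it by feel.

>>> {"api": "step_arm", "payload": {
  "increments": "0 0 -0.15 0 0 0; 0 0 -0.1 0 0 0; 0 0 0 0 0 0; 0 0 0 0 0 0"
}}

```text
time: 15.85
tool_pos: [0.5373, 0.0862, 0.1006]
ee_rot: [3.14, -0.001, 1.366]
wrist_force: [5.6, -0.3, -2.2]
width: 0.0338
```

>>> {"api": "step_arm", "payload": {
  "increments": "0.05 0 0 0 0 0; 0.05 0 0 0 0 0; 0 0 0 0 0 0"
}}

```text
time: 16.15
tool_pos: [0.5373, 0.0862, 0.1005]
ee_rot: [3.14, 0.001, 1.366]
wrist_force: [4.0, -2.3, -1.5]
width: 0.034
```

>>> {"api": "step_arm", "payload": {
  "increments": "-0.05 0 0 0 0 0; -0.05 0 0 0 0 0; -0.05 0 0 0 0 0; -0.05 0 0 0 0 0; 0 0 0 0 0 0"
}}

```text
time: 16.65
tool_pos: [0.5372, 0.0861, 0.1007]
ee_rot: [3.14, -0.003, 1.366]
wrist_force: [6.7, 2.5, -1.3]
width: 0.0339
```

>>> {"api": "step_arm", "payload": {
  "increments": "0.05 0.1 0 0 0 0; 0.03 0.03 0 0 0 0; 0 0 0 0 0 0; 0 0 0 0 0 0"
}}

```text
time: 17.05
tool_pos: [0.5373, 0.0861, 0.1006]
ee_rot: [-3.14, -0.001, 1.366]
wrist_force: [2.1, 1.9, -0.6]
width: 0.034
```

```bash
python3 - <<'E'
from h import *
o=get_obs();print(o['time'],o['tool_pos'],o['ee_rot'],o['wrist_force'],o['wrist_torque'])
E
```

```text
17.05 [0.53731126 0.08608308 0.10060488] [-3.14049639e+00 -1.06618646e-03  1.36610444e+00] [ 2.10212012  1.9489103  -0.59680656] [ 0.41243985 -0.51747194 -0.05612653]
```

>>> {"api": "step_arm", "payload": {
  "increments": "0.05 0.05 0 0 0 0; 0 0 0 0 0 0; 0 0 0 0 0 0"
}}

```text
time: 17.35
tool_pos: [0.5374, 0.0861, 0.1005]
ee_rot: [-3.139, -0.0, 1.366]
wrist_force: [-0.6, 2.3, -1.5]
width: 0.0338
```

>>> {"api": "step_arm", "payload": {
  "increments": "0 0 0.05 0 0 0; 0 0 0.05 0 0 0; 0 0 0.05 0 0 0; 0 0 0 0 0 0; 0 0 0 0 0 0"
}}

```text
time: 17.85
tool_pos: [0.5374, 0.0861, 0.0997]
ee_rot: [-3.14, -0.0, 1.366]
wrist_force: [-3.9, 2.9, 2.7]
width: 0.0341
```

>>> {"api": "step_arm", "payload": {
  "increments": "0 0 0.05 0 0 0; 0 0 0.05 0 0 0; 0 0 0 0 0 0; 0 0 0 0 0 0"
}}

```text
time: 18.25
tool_pos: [0.5374, 0.0861, 0.0992]
ee_rot: [-3.14, -0.0, 1.366]
wrist_force: [-4.7, 2.3, 4.7]
width: 0.0336
```

>>> {"api": "step_arm", "payload": {
  "increments": "0.05 -0.1 0 0 0 0; 0 0 0.05 0 0 0; 0 0 0.05 0 0 0; 0 0 0 0 0 0; 0 0 0 0 0 0"
}}

```text
time: 18.75
tool_pos: [0.5374, 0.0861, 0.0987]
ee_rot: [3.141, 0.001, 1.366]
wrist_force: [-4.5, 1.5, 7.5]
width: 0.0339
```

>>> {"api": "step_arm", "payload": {
  "increments": "0 0 0.05 0 0 0; 0 0 0.05 0 0 0; 0 0 0.05 0 0 0; 0 0 0 0 0 0; 0 0 0 0 0 0"
}}

```text
time: 19.25
tool_pos: [0.5374, 0.0861, 0.0981]
ee_rot: [3.141, 0.001, 1.366]
wrist_force: [-6.6, 0.2, 10.0]
width: 0.0339
```

```bash
python3 - <<'E'
from h import *
o=get_obs();print(o['time'],o['tool_pos'],o['ee_rot'],o['wrist_force'],o['wrist_torque'])
E
```

```text
19.25 [0.53737996 0.08612434 0.09808301] [3.14075225e+00 5.19274221e-04 1.36560326e+00] [-6.61028134  0.19974373 10.03723605] [ 0.17946763  1.43829968 -0.10045883]
```

>>> {"api": "step_arm", "payload": {
  "increments": "0 -0.08 0 0 0 0; 0 -0.08 0 0 0 0; 0 0 0 0 0 0; 0 0 0 0 0 0"
}}

```text
time: 19.65
tool_pos: [0.5373, 0.0862, 0.0984]
ee_rot: [3.137, 0.0, 1.365]
wrist_force: [-2.1, 1.0, 9.4]
width: 0.0335
```

>>> {"api": "step_arm", "payload": {
  "increments": "0 0 0 0 0 0.03; 0 0 0 0 0 -0.03; 0 0 0 0 0 -0.03; 0 0 0 0 0 0.03; 0 0 0 0 0 0"
}}

```text
time: 20.15
tool_pos: [0.5373, 0.0861, 0.0983]
ee_rot: [3.137, 0.0, 1.365]
wrist_force: [-2.3, -0.2, 8.1]
width: 0.0341
```

```bash
python3 - <<'E'
from h import *
o=get_obs();print(o['time'],o['tool_pos'],o['ee_rot'],o['wrist_force'],o['wrist_torque'])
E
```

```text
20.15 [0.53733739 0.08607816 0.09833477] [3.13720736e+00 3.25781594e-04 1.36518516e+00] [-2.26641672 -0.23265203  8.10495613] [ 0.02322429  0.89947799 -0.04466824]
```

```bash
python3 - <<'E'
from h import *
from scipy.optimize import least_squares
th=1.367;u=np.array([np.cos(th),np.sin(th),0])
w6=np.array([.5373,.0862,.0992,3.1394,-.001,1.3658])
obs=[("w1",np.load("w1.npy"),(295,283.5),5,(255,120),0),("w4",np.load("w4.npy"),(419,215),4,(220,120),0),("w5",np.load("w5.npy"),(329,192),4,(240,140),0),("w6",w6,(640-480,163),4.5,(280,170),.0017)]
def line(o):
    n,v,a,s,off,dz=o;P=pose("wrist",dict(tool_pos=v[:3],ee_rot=v[3:]))
    px=(np.array(a)+.5)/s-.5+off;A=plane(P,px,0)[0];B=plane(P,px,.1)[0];return A@u,(B-A)@u/.1,dz
L=[line(o) for o in obs]
for z in(.078,.08,.082,.084,.086,.09):print(z,[round((a+b*(z-dz))*1000,1) for a,b,dz in L])
print("stake centre y' (tool x -1.6):",[round(((w6[:3]@u)+k)*1000,1) for k in(-.0016,)],"+18")
# fresh wrist picture: vertical profile through the head column
o=get_obs();im=snapshot("wrist");cv2.imwrite("pics/w7.png",cv2.cvtColor(im,cv2.COLOR_RGB2BGR))
g=im.mean(2)[150:245,315:330].mean(1);print([(i+150,int(v)) for i,v in enumerate(g)])
E
```

```text
0.078 [np.float64(209.6), np.float64(209.1), np.float64(209.1), np.float64(209.3)]
0.08 [np.float64(209.9), np.float64(209.5), np.float64(209.5), np.float64(209.8)]
0.082 [np.float64(210.2), np.float64(209.8), np.float64(209.9), np.float64(210.4)]
0.084 [np.float64(210.6), np.float64(210.1), np.float64(210.3), np.float64(210.9)]
0.086 [np.float64(210.9), np.float64(210.4), np.float64(210.7), np.float64(211.4)]
0.09 [np.float64(211.6), np.float64(211.1), np.float64(211.5), np.float64(212.4)]
stake centre y' (tool x -1.6): [np.float64(191.6)] +18
[(150, 87), (151, 87), (152, 87), (153, 86), (154, 86), (155, 86), (156, 86), (157, 86), (158, 85), (159, 85), (160, 84), (161, 86), (162, 85), (163, 84), (164, 85), (165, 83), (166, 74), (167, 56), (168, 57), (169, 57), (170, 56), (171, 56), (172, 56), (173, 55), (174, 55), (175, 55), (176, 55), (177, 53), (178, 59), (179, 74), (180, 80), (181, 85), (182, 84), (183, 84), (184, 84), (185, 84), (186, 84), (187, 84), (188, 83), (189, 81), (190, 70), (191, 69), (192, 80), (193, 81), (194, 79), (195, 80), (196, 80), (197, 81), (198, 81), (199, 81), (200, 81), (201, 82), (202, 81), (203, 80), (204, 81), (205, 77), (206, 91), (207, 125), (208, 128), (209, 118), (210, 108), (211, 104), (212, 112), (213, 112), (214, 111), (215, 97), (216, 75), (217, 75), (218, 77), (219, 75), (220, 76), (221, 76), (222, 77), (223, 75), (224, 77), (225, 76), (226, 78), (227, 77), (228, 76), (229, 78), (230, 77), (231, 78), (232, 76), (233, 77), (234, 78), (235, 87), (236, 97), (237, 103), (238, 104), (239, 107), (240, 107), (241, 107), (242, 107), (243, 107), (244, 107)]
```

>>> {"api": "step_arm", "payload": {
  "increments": "0 0 0 0.02 0 0; 0 0 0 -0.02 0.02 0; 0 0 0 -0.02 -0.02 0; 0 0 0 0.02 -0.02 0; 0 0 0 0 0.02 0"
}}

```text
time: 20.7
tool_pos: [0.5374, 0.0861, 0.0979]
ee_rot: [3.138, 0.002, 1.366]
wrist_force: [-2.1, 0.8, 6.4]
width: 0.0338
```

>>> {"api": "step_arm", "payload": {
  "increments": "0.1 -0.05 0 0 0 0; -0.2 0 0 0 0 0; 0.1 0.1 0 0 0 0; 0 -0.15 0 0 0 0; 0 0.04 0 0 0 0"
}}

```text
time: 21.2
tool_pos: [0.5373, 0.0861, 0.0982]
ee_rot: [3.136, 0.0, 1.365]
wrist_force: [0.2, 1.2, 7.7]
width: 0.0339
```

>>> {"api": "step_arm", "payload": {
  "increments": "0 0 0 0 0 0; 0 0 0 0 0 0"
}}

```text
time: 21.4
tool_pos: [0.5373, 0.0861, 0.0981]
ee_rot: [3.136, 0.0, 1.365]
wrist_force: [-0.9, 0.1, 7.4]
width: 0.0336
```

```bash
python3 - <<'E'
from h import *
o=get_obs();print(o['time'],o['tool_pos'],o['ee_rot'],o['wrist_force'],o['wrist_torque'])
E
```

```text
21.4 [0.53733422 0.08614122 0.09811524] [3.13596548e+00 3.31443915e-04 1.36501814e+00] [-0.91837874  0.10149722  7.37053356] [-0.06216192  0.58608995  0.0252138 ]
```

The z-plus-spring check fell from 100.9 to 100.3 mm, so the stake was stuck slightly and the wiggling is working it in. I'll also relieve the remaining tilt moment.

>>> {"api": "step_arm", "payload": {
  "increments": "0 0 0.03 0.01 0 0; 0.1 0 0 0 0 0; -0.2 0 0 0 0 0; 0.1 0.1 0 0 0 0; 0 -0.1 0 0 0 0"
}}

```text
time: 21.9
tool_pos: [0.5374, 0.0861, 0.098]
ee_rot: [-3.138, 0.001, 1.365]
wrist_force: [-1.3, 0.1, 7.2]
width: 0.0337
```

>>> {"api": "step_arm", "payload": {
  "increments": "0 0 0 0 0.02 0; 0 0 0 0 -0.04 0; 0 0 0 0.02 0.02 0; 0 0 0 -0.02 0 0; 0 0 0 0 0 0"
}}

```text
time: 22.4
tool_pos: [0.5373, 0.0862, 0.0978]
ee_rot: [-3.138, 0.0, 1.365]
wrist_force: [0.1, -0.2, 6.4]
width: 0.0336
```

```bash
python3 - <<'E'
from h import *
o=get_obs();print(o['time'],o['tool_pos'],o['ee_rot'],o['wrist_force'],o['wrist_torque'])
E
```

```text
22.4 [0.53727347 0.08617324 0.09779325] [-3.13794755e+00  3.21916681e-04  1.36491782e+00] [ 0.08586739 -0.20293574  6.42425726] [-0.09093769  0.3306335   0.00999652]
```

>>> {"api": "step_arm", "payload": {
  "increments": "0 0 0.05 -0.004 0 0; 0.15 0 0 0 0 0; -0.3 0 0 0 0 0; 0.15 0.12 0 0 0 0; 0 -0.12 0 0 0 0"
}}

```text
time: 22.9
tool_pos: [0.5373, 0.0861, 0.0975]
ee_rot: [-3.141, 0.0, 1.365]
wrist_force: [0.0, 0.2, 7.3]
width: 0.0341
```

>>> {"api": "step_arm", "payload": {
  "increments": "0 0 0.05 0 0.03 0; 0 0 0 0 -0.06 0; 0 0 0 0.02 0.03 0; 0 0 0 -0.02 0 0.03; 0 0 0 0 0 -0.03"
}}

```text
time: 23.4
tool_pos: [0.5373, 0.0861, 0.097]
ee_rot: [3.141, 0.001, 1.365]
wrist_force: [-0.9, -0.7, 7.4]
width: 0.0339
```

```bash
python3 - <<'E'
from h import *
o=get_obs();print(o['time'],o['tool_pos'],o['ee_rot'],o['wrist_force'],o['wrist_torque'])
def e(im):
    g=cv2.resize(im.mean(2)[:,315:330].mean(1).astype(np.float32)[:,None],(1,4000),interpolation=cv2.INTER_LINEAR)[:,0];d=np.gradient(cv2.GaussianBlur(g[:,None],(1,11),3)[:,0])
    f=lambda a,b,s:(a*10+np.argmax(s*d[a*10:b*10]))/10
    return f(202,210,1),f(212,220,-1),f(231,240,1)
for n in("w5","w7"):print(n,e(cv2.imread(f"pics/{n}.png")))
im=cv2.cvtColor(snapshot("wrist"),cv2.COLOR_RGB2BGR);cv2.imwrite("pics/w8.png",im);print("now",e(im))
E
```

```text
23.4 [0.53727098 0.08607186 0.09696791] [3.14126211e+00 6.95756149e-04 1.36476520e+00] [-0.93251751 -0.66931378  7.38575767] [-0.15520647  0.4154904  -0.35303017]
w5 (np.float64(202.9), np.float64(219.9), np.float64(235.9))
w7 (np.float64(206.9), np.float64(215.9), np.float64(235.9))
now (np.float64(207.9), np.float64(216.0), np.float64(237.0))
```

The strip between the sleeve edge and the head narrowed from 9.0 to 8.1 px, so it is really going in. I'll keep going until it stops.

>>> {"api": "step_arm", "payload": {
  "increments": "0 0 0.05 0 0 0.01; 0.15 0 0 0 0 0; -0.3 0 0 0 0 0; 0.15 0.15 0.03 0 0 0; 0 -0.15 0 0 0 0"
}}

```text
time: 23.95
tool_pos: [0.5373, 0.086, 0.0965]
ee_rot: [-3.141, 0.001, 1.355]
wrist_force: [-0.6, -0.5, 9.2]
width: 0.0336
```

>>> {"api": "step_arm", "payload": {
  "increments": "0 0 0.05 0 0.03 0; 0 0 0 0 -0.06 0; 0 0 0.03 0.03 0.03 0; 0 0 0 -0.06 0 0; 0 0 0 0.03 0 0"
}}

```text
time: 24.45
tool_pos: [0.5374, 0.086, 0.0958]
ee_rot: [3.138, 0.001, 1.355]
wrist_force: [-0.7, -0.6, 4.4]
width: 0.0337
```

```bash
python3 - <<'E'
from h import *
o=get_obs();print(o['time'],o['tool_pos'],o['ee_rot'],o['wrist_force'],o['wrist_torque'],o['tool_pos'][2]+(o['wrist_force'][2]+3.2)/5000)
E
```

```text
24.45 [0.53739911 0.0860456  0.09576693] [3.13836123e+00 7.06042588e-04 1.35500263e+00] [-0.74331975 -0.55978173  4.36522129] [-0.15161821 -0.13764972  0.18895112] 0.0972799712806015
```

>>> {"api": "step_arm", "payload": {
  "increments": "0 0 0.07 0.03 0 0; 0 0 0 -0.06 0 0; 0 0 0.05 0.03 0.03 0; 0 0 0 0 -0.06 0; 0 0 0 0 0.03 0"
}}

```text
time: 24.95
tool_pos: [0.5373, 0.0858, 0.0938]
ee_rot: [-3.141, 0.004, 1.357]
wrist_force: [-1.0, 0.1, 7.0]
width: 0.0335
```

>>> {"api": "step_arm", "payload": {
  "increments": "0 0 0 0 0 0; 0 0 0 0 0 0"
}}

```text
time: 25.15
tool_pos: [0.5373, 0.0859, 0.0939]
ee_rot: [-3.142, 0.001, 1.355]
wrist_force: [-1.5, 0.8, 7.2]
width: 0.0341
```

```bash
python3 - <<'E'
from h import *
o=get_obs();print(o['time'],o['tool_pos'],o['ee_rot'],o['wrist_force'],o['wrist_torque'],o['tool_pos'][2]+(o['wrist_force'][2]+3.2)/5000)
E
```

```text
25.15 [0.53732628 0.08585351 0.09393385] [-3.14154811e+00  1.24795864e-03  1.35508292e+00] [-1.47866093  0.78383915  7.16173298] [-0.29962104  0.29345912  0.29042578] 0.09600620021111685
```

```bash
python3 - <<'E'
from h import *
im=cv2.cvtColor(snapshot("wrist"),cv2.COLOR_RGB2BGR);cv2.imwrite("pics/w9.png",im)
T=[cv2.resize(cv2.imread(f"pics/{n}.png")[160:260,270:375],(262,250),interpolation=cv2.INTER_CUBIC) for n in("w5","w7","w9")]
cv2.imwrite("pics/c9.png",np.hstack(T))
for n in("w5","w7","w9"):
    g=cv2.imread(f"pics/{n}.png").mean(2)[198:242,310:335].mean(1);print(n,g.astype(int).tolist())
E
```

```text
w5 [130, 92, 79, 80, 80, 81, 78, 79, 78, 79, 79, 78, 75, 73, 73, 72, 74, 75, 78, 78, 77, 78, 78, 78, 78, 78, 78, 79, 79, 78, 79, 80, 79, 80, 79, 79, 81, 88, 100, 105, 106, 107, 109, 108]
w7 [81, 81, 81, 81, 81, 80, 81, 78, 90, 121, 126, 121, 112, 104, 111, 112, 111, 97, 75, 75, 76, 76, 76, 76, 77, 75, 77, 77, 77, 77, 76, 77, 78, 78, 77, 77, 79, 88, 97, 104, 105, 107, 107, 107]
w9 [80, 80, 81, 81, 81, 81, 81, 81, 80, 79, 95, 124, 125, 120, 111, 103, 111, 112, 112, 105, 75, 75, 76, 77, 76, 76, 76, 77, 77, 77, 78, 76, 78, 77, 78, 77, 77, 78, 77, 78, 82, 94, 102, 104]
```

View pics/c9.png

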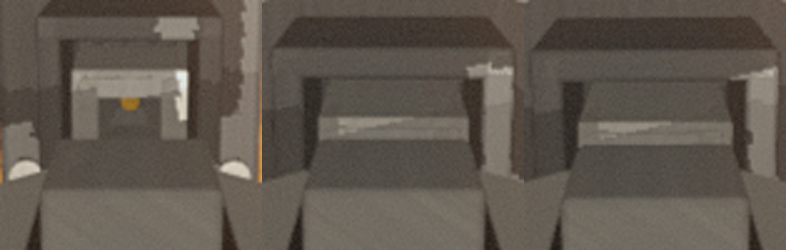

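c9 shows the head sitting about 3.5 px lower in the tool frame with the strip unchanged. So the fingers slid down the head and the stake itself did not move. I'll measure the gap from edge widths.

```bash
python3 - <<'E'
from h import *
def edges(n,rows,lo,hi):
    g=cv2.imread(f"pics/{n}.png").mean(2)[rows[0]:rows[1],lo:hi].mean(0);return g.astype(int).tolist()
for n,rs in(("w5",((189,194),(218,221))),("w7",((207,214),(217,220))),("w9",((210,216),(219,222)))):
    for r in rs: print(n,r,"L",285,edges(n,r,280,304),"R",340,edges(n,r,342,366))
o=get_obs();print(o['time'],o['tool_pos'],o['wrist_force'])
E
```

```text
w5 (189, 194) L 285 [82, 83, 85, 83, 83, 76, 83, 82, 84, 84, 86, 89, 84, 78, 64, 45, 48, 47, 83, 138, 150, 149, 140, 137] R 340 [220, 228, 211, 116, 50, 49, 56, 66, 79, 84, 83, 82, 83, 87, 86, 84, 76, 71, 75, 71, 76, 73, 74, 75]
w5 (218, 221) L 285 [112, 113, 114, 112, 112, 92, 67, 66, 69, 68, 72, 69, 77, 76, 78, 77, 76, 76, 79, 78, 80, 80, 78, 79] R 340 [80, 79, 77, 80, 78, 79, 80, 81, 80, 77, 77, 78, 70, 73, 69, 75, 102, 121, 120, 118, 119, 119, 118, 119]
w7 (207, 214) L 285 [67, 68, 67, 69, 67, 64, 57, 47, 44, 43, 45, 48, 75, 104, 109, 107, 108, 107, 107, 107, 115, 131, 130, 126] R 340 [108, 110, 107, 109, 108, 109, 107, 106, 111, 110, 94, 54, 49, 47, 50, 58, 88, 106, 122, 121, 121, 119, 122, 120]
w7 (217, 220) L 285 [66, 64, 66, 67, 68, 65, 60, 50, 47, 45, 42, 55, 67, 75, 74, 74, 76, 74, 73, 76, 77, 78, 72, 75] R 340 [78, 75, 74, 79, 76, 78, 76, 76, 78, 78, 74, 60, 49, 49, 49, 52, 78, 111, 120, 120, 120, 119, 122, 121]
w9 (210, 216) L 285 [67, 69, 68, 65, 65, 59, 50, 46, 44, 44, 46, 69, 105, 109, 107, 106, 108, 107, 106, 111, 120, 123, 120, 121] R 340 [107, 108, 107, 109, 108, 109, 110, 105, 110, 109, 107, 90, 49, 51, 50, 48, 58, 73, 84, 104, 122, 122, 120, 121]
w9 (219, 222) L 285 [67, 67, 66, 66, 65, 62, 50, 46, 43, 44, 51, 61, 73, 75, 73, 75, 72, 75, 74, 77, 73, 70, 75, 73] R 340 [75, 74, 77, 72, 76, 78, 79, 75, 76, 75, 76, 71, 53, 48, 48, 50, 52, 79, 112, 120, 120, 119, 119, 119]
25.2 [0.53731513 0.08585909 0.09390528] [-0.78957135 -0.05200826  6.29788173]
```

The width method puts the mouth at about 82 mm and the gap at about 10–13 mm. Together with no lateral play and no motion under wiggling, this suggests it is home. The fingers had crept down the head, so I'll let go briefly, raise the grip and then do the steady press.

>>> {"api": "step_arm", "payload": {
  "increments": "0 0 -0.12 0 0 0; 0 0 0 0 0 0; 0 0 0 0 0 0; 0 0 0 0 0 0",
  "claw": 0
}}

```text
time: 25.6
tool_pos: [0.5351, 0.0867, 0.0925]
ee_rot: [-3.135, 0.001, 1.355]
wrist_force: [-0.4, -0.2, -1.1]
width: 0.0467
```

```bash
python3 - <<'E'
from h import *
o=get_obs();print(o['time'],o['tool_pos'],o['ee_rot'],o['wrist_force'],o['wrist_torque'],o['width'])
plan([.5373,.0861,.103],1.366,3)
E
```

```text
25.6 [0.53514778 0.08673556 0.09251547] [-3.13519056e+00  8.48806811e-04  1.35456859e+00] [-0.4301871  -0.19562551 -1.10864337] [-0.0770211   0.03800068 -0.02867027] 0.04668037452081346
[-0.01  0.07 -0.35] [-0.002  0.    -0.004]
[-0.01  0.07 -0.35] [-0.002  0.    -0.004]
[-0.01  0.07 -0.35] [-0.002  0.    -0.004]
```

>>> {"api": "step_arm", "payload": {
  "increments": "0 0.07 -0.35 -0.003 0 -0.004; 0 0.07 -0.35 -0.003 0 -0.004; 0 0.07 -0.35 0 0 -0.003; 0 0 0 0 0 0; 0 0 0 0 0 0"
}}

```text
time: 26.1
tool_pos: [0.5375, 0.0866, 0.1039]
ee_rot: [3.141, 0.0, 1.366]
wrist_force: [0.4, 0.6, 0.1]
width: 0.0471
```

```bash
python3 - <<'E'
from h import *
o=get_obs();print(o['time'],o['tool_pos'],o['ee_rot'],o['wrist_force'],o['wrist_torque'],o['width'])
im=cv2.cvtColor(snapshot("wrist"),cv2.COLOR_RGB2BGR);cv2.imwrite("pics/w10.png",im)
g=im.mean(2);print("rows",g[195:245,312:332].mean(1).astype(int).tolist())
print("cols232-236 from 275",g[245:255,275:370].mean(0).astype(int).tolist())
print("cols210-",g[205:211,280:366].mean(0).astype(int).tolist())
E
```

```text
26.1 [0.53752528 0.08655323 0.10387516] [3.14097730e+00 1.17506491e-04 1.36570796e+00] [0.36164495 0.63121714 0.10491897] [-0.04783132  0.09551784 -0.04642228] 0.04708503066389264
rows [79, 80, 82, 81, 80, 82, 82, 81, 81, 79, 88, 115, 124, 120, 111, 107, 117, 116, 111, 97, 77, 75, 77, 76, 76, 77, 77, 77, 76, 77, 78, 77, 77, 79, 78, 77, 78, 78, 82, 96, 104, 105, 106, 107, 108, 107, 107, 107, 107, 107]
cols232-236 from 275 [36, 36, 37, 34, 41, 58, 68, 68, 68, 67, 67, 70, 82, 99, 105, 108, 108, 109, 107, 107, 109, 107, 107, 107, 107, 108, 107, 106, 107, 107, 106, 106, 106, 106, 107, 106, 106, 107, 107, 105, 107, 106, 106, 106, 106, 106, 106, 106, 106, 106, 106, 106, 106, 106, 107, 106, 108, 106, 108, 108, 107, 107, 109, 107, 109, 107, 108, 107, 107, 107, 109, 108, 108, 110, 109, 109, 108, 109, 108, 109, 106, 102, 93, 72, 72, 80, 80, 80, 81, 78, 62, 40, 39, 38, 40]
cols210- [66, 70, 68, 69, 67, 67, 63, 57, 46, 44, 44, 43, 70, 115, 133, 134, 133, 132, 128, 121, 121, 124, 129, 129, 125, 123, 122, 121, 121, 123, 122, 120, 118, 118, 120, 119, 118, 118, 114, 112, 109, 109, 110, 111, 110, 107, 105, 107, 106, 104, 102, 101, 102, 104, 103, 102, 102, 102, 103, 105, 102, 102, 103, 102, 101, 102, 102, 99, 102, 104, 104, 96, 70, 48, 48, 49, 53, 61, 65, 73, 70, 74, 78, 75, 74, 99]
```

>>> {"api": "step_arm", "payload": {
  "increments": "-0.1 0.03 0.3 0 0 0; 0 0 0 0 0 0; 0 0 0 0 0 0"
}}

```text
time: 26.45
tool_pos: [0.5372, 0.0854, 0.1002]
ee_rot: [-3.141, 0.0, 1.366]
wrist_force: [-0.2, -0.2, 0.7]
width: 0.0471
```

>>> {"api": "step_arm", "payload": {
  "increments": "0 0 0 0 0 0; 0 0 0 0 0 0; 0 0 0 0 0 0; 0 0 0 0 0 0; 0 0 0 0 0 0",
  "claw": 1
}}

```text
time: 26.95
tool_pos: [0.5372, 0.0855, 0.1005]
ee_rot: [-3.141, 0.0, 1.366]
wrist_force: [-1.7, 1.4, 0.5]
width: 0.0337
```

>>> {"api": "step_arm", "payload": {
  "increments": "0 0 0.05 0 0 0; 0 0 0.05 0 0 0; 0 0 0.05 0 0 0; 0 0 0 0 0 0; 0 0 0 0 0 0"
}}

```text
time: 27.45
tool_pos: [0.5373, 0.0855, 0.0996]
ee_rot: [-3.142, 0.0, 1.366]
wrist_force: [-4.2, 0.2, 4.9]
width: 0.0338
```

>>> {"api": "step_arm", "payload": {
  "increments": "0 0 0.05 0 0 0; 0 0 0.05 0 0 0; 0 0 0.05 0 0 0; 0 0 0 0 0 0; 0 0 0 0 0 0"
}}

```text
time: 27.95
tool_pos: [0.5373, 0.0856, 0.0989]
ee_rot: [3.141, 0.0, 1.366]
wrist_force: [-5.4, 0.6, 9.5]
width: 0.0336
```

>>> {"api": "step_arm", "payload": {
  "increments": "0 -0.06 0 0 0 0; 0 -0.06 0 0 0 0; 0 0 0.04 0 0 0; 0 0 0.04 0 0 0; 0 0 0 0 0 0"
}}

```text
time: 28.45
tool_pos: [0.5372, 0.0856, 0.0987]
ee_rot: [3.139, -0.0, 1.366]
wrist_force: [-1.9, -1.9, 9.9]
width: 0.0337
```

>>> {"api": "step_arm", "payload": {
  "increments": "0 0 0.03 0 0 0; 0 0 0.03 0 0 0; 0 0 0 0 0 0; 0 0 0 0 0 0"
}}

```text
time: 28.85
tool_pos: [0.5372, 0.0856, 0.0985]
ee_rot: [3.139, -0.0, 1.366]
wrist_force: [-3.2, -0.5, 9.8]
width: 0.0335
```

>>> {"api": "step_arm", "payload": {
  "increments": "0 -0.04 0.03 0 0 0; 0 0 0.04 0 0 0; 0 0 0 0 0 0; 0 0 0 0 0 0"
}}

```text
time: 29.25
tool_pos: [0.5372, 0.0856, 0.0982]
ee_rot: [3.138, -0.0, 1.366]
wrist_force: [-3.1, -1.3, 12.2]
width: 0.0338
```

>>> {"api": "step_arm", "payload": {
  "increments": "0 0 0.04 0 0 0; 0 0 0 0 0 0; 0 0 0 0 0 0"
}}

```text
time: 29.55
tool_pos: [0.5372, 0.0856, 0.0981]
ee_rot: [3.137, -0.0, 1.366]
wrist_force: [-3.0, -1.4, 12.4]
width: 0.0338
```

>>> {"api": "step_arm", "payload": {
  "increments": "0 0 0.04 0 0 0; 0 0 0.03 0 0 0; 0 0 0 0 0 0; 0 0 0 0 0 0"
}}

```text
time: 29.95
tool_pos: [0.5372, 0.0856, 0.0978]
ee_rot: [3.137, -0.0, 1.366]
wrist_force: [-3.4, -1.4, 13.9]
width: 0.0338
```

>>> {"api": "step_arm", "payload": {
  "increments": "0 0 0 0 0 0; 0 0 0 0 0 0; 0 0 0 0 0 0; 0 0 0 0 0 0; 0 0 0 0 0 0"
}}

```text
time: 30.45
tool_pos: [0.5372, 0.0856, 0.0978]
ee_rot: [3.137, -0.0, 1.366]
wrist_force: [-3.0, -0.5, 15.0]
width: 0.0339
```

>>> {"api": "step_arm", "payload": {
  "increments": "0 0 0.03 0 0 0; 0 0 0 0 0 0; 0 0 0 0 0 0; 0 0 0 0 0 0; 0 0 0 0 0 0"
}}

```text
time: 30.95
tool_pos: [0.5372, 0.0856, 0.0976]
ee_rot: [3.137, -0.0, 1.366]
wrist_force: [-3.9, -1.7, 13.4]
width: 0.0339
```

>>> {"api": "step_arm", "payload": {
  "increments": "0 0 0 0 0 0; 0 0 0 0 0 0; 0 0 0 0 0 0; 0 0 0 0 0 0; 0 0 0 0 0 0"
}}

```text
time: 31.45
tool_pos: [0.5372, 0.0856, 0.0977]
ee_rot: [3.137, -0.0, 1.366]
wrist_force: [-3.7, 0.2, 14.8]
width: 0.0338
```

>>> {"api": "step_arm", "payload": {
  "increments": "0 0 -0.1 0 0 0; 0 0.05 -0.1 0 0 0; 0 0.05 -0.1 0 0 0; 0 0 -0.1 0 0 0; 0 0 0 0 0 0"
}}

```text
time: 31.95
tool_pos: [0.5372, 0.0856, 0.0992]
ee_rot: [3.14, 0.0, 1.366]
wrist_force: [-3.4, 0.2, 6.8]
width: 0.034
```

>>> {"api": "step_arm", "payload": {
  "increments": "0 0 0 0 0 0; 0 0 0 0 0 0; 0 0 0 0 0 0; 0 0 0 0 0 0; 0 0 0 0 0 0",
  "claw": -1
}}

```text
time: 32.45
tool_pos: [0.5368, 0.0856, 0.0977]
ee_rot: [-3.141, 0.0, 1.366]
wrist_force: [0.9, 0.1, -0.1]
width: 0.0703
```

>>> {"api": "step_arm", "payload": {
  "increments": "0 0 -1 0 0 0; 0 0 -2 0 0 0; 0 0 -3 0 0 0; 0 0 -4 0 0 0; 0 0 -3 0 0 0"
}}

```text
time: 32.95
tool_pos: [0.5373, 0.0857, 0.2315]
ee_rot: [3.138, -0.001, 1.366]
wrist_force: [0.6, 0.6, 0.7]
width: 0.0939
```

>>> {"api": "step_arm", "payload": {
  "increments": "-3 0 0 0 0 0; -4 0 0 0 0 0; -4 0 0 0 0 0; -2 0 0 0 0 0; 0 0 0 0 0 0"
}}

```text
time: 33.45
tool_pos: [0.5101, -0.044, 0.2291]
ee_rot: [3.14, 0.001, 1.362]
wrist_force: [-0.1, 0.1, 0.1]
width: 0.0941
```

>>> {"api": "step_arm", "payload": {
  "increments": "0 0 0 0 0 0; 0 0 0 0 0 0"
}}

```text
time: 33.65
tool_pos: [0.5106, -0.0407, 0.2285]
ee_rot: [3.141, -0.0, 1.367]
wrist_force: [0.7, -0.3, -0.6]
width: 0.0937
```

```bash
python3 - <<'E'
from h import *
o=get_obs();print(o['time'],o['tool_pos'],o['ee_rot'],o['wrist_force'],o['width'])
v=np.r_[o['tool_pos'],o['ee_rot']];np.save("w11.npy",v);P=pose("wrist",o)
im=cv2.cvtColor(snapshot("wrist"),cv2.COLOR_RGB2BGR);cv2.imwrite("pics/w11.png",im)
t=cv2.cvtColor(snapshot("top"),cv2.COLOR_RGB2BGR);cv2.imwrite("pics/top11.png",t)
q=proj(P,[[.5378,.0856,.13],[.5378,.0856,.082]]);print(q)
x,y=np.clip(q.mean(0).astype(int),[60,50],[580,350]);print(x-60,y-50)
a=cv2.resize(im[y-50:y+50,x-60:x+60],None,fx=4,fy=4,interpolation=cv2.INTER_CUBIC)
cv2.imwrite("pics/c11.png",np.hstack([a,cv2.resize(t[150:250,180:258],(312,400),interpolation=cv2.INTER_CUBIC)]))
E
```

```text
33.65 [ 0.51062132 -0.04072738  0.22849145] [ 3.14104384e+00 -2.98104540e-04  1.36680440e+00] [ 0.68166471 -0.27790487 -0.57599946] 0.09374209468113426
[[323.26755938  32.86583288]
 [323.09979103  45.90525845]]
263 0
```

View pics/c11.png

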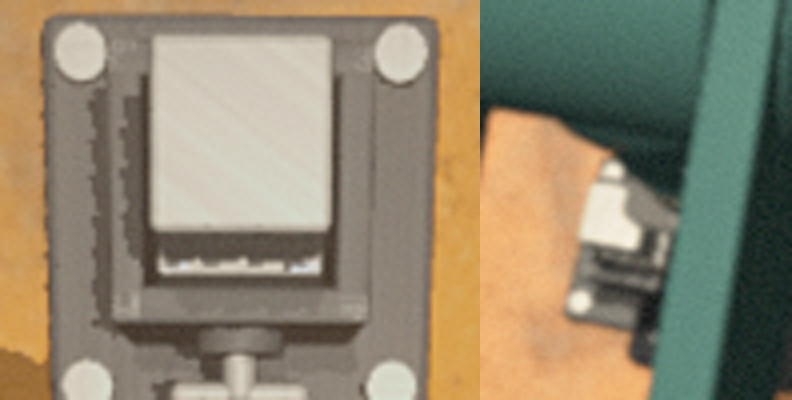

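c11 shows the stake upright, square on the sleeve and free of the fingers. A last numeric check of the gap combines views from both sides.

```bash
python3 - <<'E'
from h import *
from scipy.optimize import least_squares
im=cv2.imread("pics/w11.png").mean(2)
print("rows0-75",im[0:76,305:345].mean(1).astype(int).tolist())
th=1.367;u=np.array([np.cos(th),np.sin(th),0])
v10=np.array([.53752528,.08655323,.10387516,3.14097730,1.175e-4,1.3657]);v11=np.load("w11.npy")
Ps=[pose("wrist",dict(tool_pos=v[:3],ee_rot=v[3:])) for v in(v10,v11)]
base=np.array([.5373,.0861,0]);
def row(P,yp,z): X=base+u*(yp-base@u);X[2]=z;return proj(P,X)[0,1]
# p: c, zmouth, gap, view shifts along u (2) and z
def res(p,top57):
    c,zm,g,s1,s2,t1,t2=p;Q=[(P[0],P[1],P[2]+u*s+np.array([0,0,t])) for P,s,t in zip(Ps,(s1,s2),(t1,t2))]
    r=[row(Q[0],c+.018,zm)-205.4,row(Q[0],c+.017,zm+g)-214.5,row(Q[0],c+.017,zm+g+.036)-233.8,
       row(Q[1],c-.017,zm+g+.036)-57.3,row(Q[1],c+.017,zm+g+.036)-8.9,row(Q[1],c-.018,zm)-68.5]
    return np.r_[np.array(r)/.4,np.array([s1,s2,t1,t2])/.001]
f=least_squares(res,[.1915,.082,.012,0,0,0,0],args=(0,),x_scale=[1e-2]*7);C=np.linalg.inv(f.jac.T@f.jac)
print(np.round(f.x*1000,2),"sd",np.round(np.sqrt(np.diag(C))*1000,2),"res",np.round(f.fun[:6]*.4,2))
E
```

```text
rows0-75 [145, 148, 147, 136, 110, 115, 123, 124, 140, 176, 188, 199, 197, 197, 197, 197, 198, 198, 198, 198, 199, 199, 199, 199, 199, 200, 200, 200, 201, 200, 201, 201, 201, 201, 202, 202, 202, 202, 203, 203, 203, 203, 203, 203, 203, 203, 204, 204, 204, 204, 204, 205, 204, 205, 206, 202, 181, 149, 91, 78, 80, 81, 80, 79, 96, 138, 174, 187, 139, 80, 76, 85, 106, 119, 120, 121]
[ 1.9165e+02  7.4180e+01  1.6080e+01  1.3900e+00 -1.3900e+00 -9.0000e-02
  9.0000e-02] sd [0.75 2.72 1.22 0.86 0.86 0.98 0.98] res [ 0.01 -0.6   0.38  0.43 -0.27  0.03]
```

```bash
python3 - <<'E'
from h import *
from scipy.optimize import least_squares
th=1.367;u=np.array([np.cos(th),np.sin(th),0]);w=np.cross([0,0,1],u)
V=[np.array([.53752528,.08655323,.10387516,3.14097730,1.175e-4,1.3657]),np.load("w11.npy"),np.load("w4.npy"),np.load("w5.npy"),np.array([.53734,.08608,.09833,3.1372,3e-4,1.3652])]
Ps=[pose("wrist",dict(tool_pos=v[:3],ee_rot=v[3:])) for v in V]
base=np.array([.5373,.0861,0])
def row(P,yp,z): X=base+u*(yp-base@u);X[2]=z;return proj(P,X)[0,1]
def res(p,gp):
    c,zm,g,pitch,cx,cz,hx=p[:7];s=p[7:12]
    D=Rn.from_rotvec(w*pitch).as_matrix()
    Q=[(K,D@R,e+u*(cx+k)+np.array([0,0,cz])) for (K,R,e),k in zip(Ps,s)]
    H=[V[i][:3]@u+s[i]+hx for i in range(5)]   # held stake axis for views 2,3,4
    r=[row(Q[0],c+.018,zm-.0007)-205.4,row(Q[0],c+.017,zm+g-.0007)-214.5,row(Q[0],c+.017,zm+g+.0353)-233.8,
       row(Q[1],c-.017,zm+g+.0353)-57.3,row(Q[1],c+.017,zm+g+.0353)-8.9,row(Q[1],c-.018,zm-.0007)-68.5,
       row(Q[2],c+.018,zm)-173.4,row(Q[2],c-.018,zm)-210.1,row(Q[3],c+.018,zm)-187.7]
    for i,(a,b) in((2,(216.6,235.4)),(3,(216,236)),(4,(215.3,235.5))):
        z=V[i][2]-.0054; r+=[row(Q[i],H[i]+.017,z)-a,row(Q[i],H[i]+.017,z+.036)-b]
    r+=[row(Q[4],c+.018,zm-.0023)-206.5]
    pr=[pitch/.01,cx/.002,cz/.002,*(s/.0007),(c-H[4])/.0005,(zm+g-.0954)/.001]
    if gp is not None: pr+=[(g-gp)/1e-5]
    return np.r_[np.array(r)/.4,pr]
for gp in(None,.012,.015):
    f=least_squares(res,np.r_[.1915,.082,.013,np.zeros(9)],args=(gp,),x_scale=1e-2)
    C=np.linalg.inv(f.jac.T@f.jac);print(gp,"cost",round(f.cost,2),np.round(f.x[:7]*1000,2),"sd gap",round(np.sqrt(C[2,2])*1000,2),np.round(f.fun[:16]*.4,1))
E
```

```text
None cost 19.74 [193.51  79.58  16.04  -8.62  -0.     2.58  -0.84] sd gap 0.98 [ 0.2 -0.5  0.1  0.4 -0.5  0.6 -0.2  0.4 -0.1 -1.3  0.8 -0.6  0.1  0.1
  0.6 -0.1]
0.012 cost 28.64 [193.38  83.2   12.    -6.26   0.     2.2   -1.13] sd gap 0.01 [ 1.3 -1.  -0.3  0.6 -0.3 -0.  -0.4  0.6 -0.  -1.4  0.8 -0.8  0.1 -0.1
  0.6  0.2]
0.015 cost 20.32 [193.46  80.53  15.    -7.97  -0.     2.49  -0.92] sd gap 0.01 [ 0.5 -0.7  0.   0.5 -0.4  0.4 -0.3  0.4 -0.  -1.3  0.8 -0.7  0.1  0.
  0.6  0. ]
```

The two methods disagree: edge fits give about 15–16 mm and widths about 10–12 mm. A lower oblique look, scaled by the 36 mm head height, should settle it.

>>> {"api": "step_arm", "payload": {
  "increments": "-3 0 3 0 0.1 0; 0 0 3 0 0.14 0; 0 0 0 0 0.14 0; 0 0 0 0 0.14 0; 0 0 0 0 0.08 0"
}}

```text
time: 34.25
tool_pos: [0.5047, -0.0685, 0.1675]
ee_rot: [-3.14, -0.604, 1.364]
wrist_force: [-0.2, 0.3, -0.1]
width: 0.0939
```

>>> {"api": "step_arm", "payload": {
  "increments": "0 0 0 0 0 0; 0 0 0 0 0 0"
}}

```text
time: 34.45
tool_pos: [0.505, -0.0678, 0.1681]
ee_rot: [-3.141, -0.599, 1.366]
wrist_force: [-1.3, -0.7, 0.4]
width: 0.0941
```

```bash
python3 - <<'E'
from h import *
o=get_obs();print(o['time'],o['tool_pos'],o['ee_rot'],o['wrist_force'])
v=np.r_[o['tool_pos'],o['ee_rot']];np.save("w12.npy",v);P=pose("wrist",o)
im=cv2.cvtColor(snapshot("wrist"),cv2.COLOR_RGB2BGR);cv2.imwrite("pics/w12.png",im)
th=1.367;u=np.array([np.cos(th),np.sin(th),0]);c=np.array([.5375,.0857,0])
f=lambda d,z:c+u*d+[0,0,z]
q=proj(P,[f(-.017,.1307),f(-.017,.0947),f(-.018,.082),f(-.03,.07),f(.017,.1307)]);print(np.round(q,1))
x=int(q[0,0]);g=im.mean(2);a=int(q[4,1])-12;b=int(q[3,1])+15
for k in(-12,0,12):print(a,k,g[a:b,x+k-3:x+k+4].mean(1).astype(int).tolist())
r=int(q[1:3,1].mean());
for rr in range(r-8,r+16,2):print(rr,g[rr,x-40:x+41].astype(int)[::2].tolist())
E
```

```text
34.45 [ 0.50502347 -0.06784445  0.16810219] [-3.14094151 -0.59869092  1.36569098] [-1.27007618 -0.68176754  0.37747724]
[[322.8  84.2]
 [322.8 111.2]
 [322.8 120.3]
 [322.8 138.4]
 [322.7  50.8]]
38 -12 [77, 77, 76, 76, 76, 75, 75, 76, 73, 75, 73, 72, 71, 102, 152, 163, 160, 160, 160, 160, 160, 162, 162, 162, 162, 162, 162, 164, 165, 163, 164, 162, 162, 161, 161, 161, 160, 160, 160, 162, 164, 164, 165, 164, 163, 151, 134, 95, 74, 76, 76, 75, 73, 75, 73, 73, 73, 75, 74, 73, 75, 74, 74, 72, 73, 72, 73, 72, 72, 70, 72, 73, 72, 82, 89, 90, 89, 87, 89, 95, 116, 152, 133, 76, 71, 73, 75, 71, 72, 73, 72, 78, 94, 93, 94, 99, 102, 92, 65, 50, 53, 50, 50, 52, 51, 51, 53, 54, 55, 54, 51, 52, 52, 48, 51]
38 0 [169, 179, 175, 154, 117, 94, 89, 91, 91, 92, 91, 91, 91, 113, 157, 163, 162, 160, 159, 159, 160, 161, 160, 160, 159, 161, 161, 162, 163, 163, 162, 164, 163, 164, 165, 165, 165, 164, 163, 162, 161, 161, 162, 161, 158, 147, 133, 96, 73, 74, 75, 76, 72, 75, 74, 71, 74, 75, 75, 74, 74, 73, 73, 74, 72, 72, 74, 73, 73, 72, 71, 69, 65, 67, 84, 89, 90, 88, 92, 96, 110, 146, 134, 74, 72, 72, 71, 70
[... 2122 characters left out ...]
70, 84, 104, 100, 97, 48, 41, 63, 75, 72, 77, 73, 75, 74, 72, 70, 76, 71, 73, 78, 76, 75, 72, 75, 73, 73, 52, 41, 88, 105, 102, 100, 83, 100, 102, 101, 102]
125 [106, 104, 104, 96, 68, 92, 103, 105, 105, 49, 41, 65, 74, 74, 74, 66, 71, 74, 74, 71, 65, 69, 77, 76, 73, 71, 71, 79, 74, 75, 54, 49, 83, 105, 104, 100, 81, 97, 103, 103, 99]
127 [106, 103, 104, 101, 72, 94, 103, 105, 105, 46, 42, 62, 75, 73, 73, 71, 71, 75, 75, 68, 70, 73, 73, 74, 71, 72, 75, 74, 73, 74, 53, 44, 77, 103, 104, 100, 82, 101, 101, 100, 102]
129 [108, 103, 104, 99, 67, 89, 104, 107, 107, 77, 76, 79, 82, 78, 75, 80, 78, 77, 79, 77, 78, 74, 79, 78, 77, 74, 74, 76, 77, 82, 74, 75, 83, 107, 107, 104, 86, 102, 103, 104, 98]
```

The oblique view settles it. Head face edges are at rows 85.2 and 110.8, the sleeve edge at 120.7. Allowing for the chamfers that is a gap of about 12–13 mm, and the model for home predicted 84.2, 111.2 and 120.3. The stake is home and the arm is clear, so I'm handing in.

```bash
python3 -c "
from bench import *
print(close_job());o=get_obs();print(o['time'],o['wrist_force'])"
```

```text
the job is handed in; nothing more can be done
None
the job is handed in; nothing more can be done
```

I moved the flat stake from the rack into the holder's socket, pressed it down, let go and handed the job in with the arm clear at about 34.5 s. My last checks suggest it is fully home, though one of them disagreed.

- **Press:** I held it for about 1.5 s. The wrist force read 13.4–15.0 N, plus about 3 N of stake weight, so roughly 17–18 N reached the sleeve. That is a little under the 16 N asked for at the wrist. I saw no reading above 15.0 N, but readings come only at the end of each move, so brief peaks are not ruled out.
- **Centring:** I felt it in by steering against the side forces until it wedged with no sideways play. The last oblique wrist view gave a gap of about 13.7 mm between head and sleeve mouth. Allowing for the edge chamfers, which I estimated from the picture, that becomes about 12–13 mm, against about 12 mm when home.
- **Disagreement:** earlier steep-view edge fits gave a gap of 15–16 mm, and width-based estimates about 9–13 mm. I trusted the oblique view because it checks itself against the known head height.
- **Slip and regrip:** while I wiggled the stake under load, the fingers slid about 5 mm down the head and the stake itself did not move. I let go, raised the grip and did the press with the new grip.
- **Not checked:** I never saw the ejector pin once the stake was in. I did not look again at the round stake, mallet, wax and tweezers, but I noticed no contact with them.

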